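# Move a flattened print to its carrier with a lifter

## Task

The mounted print has finished flattening: take the two brass weights off it and stand them upright in the two free cells of the weights crate, one per cell. Then slide the flat lifter under the print, lift it off the pressing board keeping it level, and set it gently, centred and square, across the two battens of the grey carrier board, without the gripper ever touching the print. Finally lay the lifter flat back in the middle of its blue pad, leaving the third weight, the spectacles case and the brush where they are.

Things in the scene. Friction and masses are not known exactly. Their poses are not given: they have to be found in the camera images.
- print: fragile photograph on a stiff cream card mount with a dark brown picture, a flat rigid slab 100 (its x) x 160 (its y) x 6 mm, about 0.13 kg; origin at the centre of its underside, z up. It starts resting across the two battens of the pressing board, its y roughly along the board's y, with weights a and b standing on it.
- press: pressing board, fixed: wooden base 110 (x) x 176 (y) x 6 mm with two green battens along its x, 14 mm wide, 18 mm high, centred at y = +-73 mm: tops 24 mm above the table, a channel 132 mm wide and 18 mm high under the print, open at both ends (-x and +x). Origin at the centre of the underside, on the table. Its x points roughly to the robot's left.
- carrier: carrier board, fixed: exactly the same shape and sizes as the pressing board, with grey base and white battens; empty at the start. Origin at the centre of the underside. It and the pressing board may be swapped left and right.
- weight_a: brass weight, upright: round foot 50 mm diameter and 50 mm high, on top of it a round knob 30 mm diameter reaching from 52 to 95 mm height; about 0.4 kg. Origin at the centre of its underside. Stands on the print, about 42 mm from the print's centre towards its -y.
- weight_b: brass weight like weight_a, standing on the print about 42 mm from the centre towards its +y.
- weight_c: third brass weight of the same kind, already stored in the crate cell at point cell2; leave it there.
- crate: plywood weights crate, fixed, open on top: 214 (x) x 74 (y) x 45 mm high, walls and floor 4 mm, two dividers make a row of three cells along its x, each 66 mm square inside (walls 45 mm high). Origin at the centre of the underside, on the table.
- cell0 (a point): centre of the floor of the first crate cell (70 mm to the crate's -x), free at the start
- cell1 (a point): centre of the floor of the middle crate cell, free at the start
- cell2 (a point): centre of the floor of the third crate cell (70 mm to +x), occupied by weight_c
- lifter: flat lifter: steel blade 150 (x) x 80 (y) x 3 mm, front edge at x = +75 mm (last 5 mm narrower). Over its rear a red handle bar 60 (x) x 20 (y) x 22 mm, 38 to 60 mm above the underside, centred at x = -50 mm, on two 10 mm posts at x = -68 and -39 mm; the 108 mm of blade before the posts are bare. About 0.16 kg. Origin at the centre of the underside, z up; starts on the pad, roughly along its x.
- lifter_grip (a point): centre of the lifter's red handle bar, 50 mm behind (-x) and 49 mm above the lifter's origin
- pad: blue felt pad, fixed, 190 (x) x 120 (y) x 3 mm; origin at the centre of its underside on the table. Home of the lifter.
- case: bystander: black spectacles case 155 x 55 x 38 mm, loose; origin under its centre
- brush: bystander: hand brush about 170 mm long, loose, lying on the table between the robot and the boards
Mind the look-alikes: they are no part of the job. What is shaped like the carrier but red is not meant.

How it is judged:
On the way, in this order (a step that is already met when the one before it is completed fails the run):
1. both weights stand in free cells of the crate while the print still lies on the pressing board (x of weight_a in the frame of crate between -0.1 and 0.1 m and y of weight_a in the frame of crate between -0.03 and 0.03 m and z of each of weight_a, weight_b in the frame of crate below 0.01 m and angle between each of weight_a, weight_b's own z axis and vertical below 0.1 rad and x of weight_b in the frame of crate between -0.1 and 0.1 m and y of weight_b in the frame of crate between -0.03 and 0.03 m and horizontal distance between print and press below 0.025 m and z of print in the frame of press between 0.02 and 0.028 m), for 0.2 s.
2. the print is lifted clear of the pressing board, carried level on the lifter (height (world z) of print above 0.034 m and contact force between print and lifter above 0.3 N and angle between print's own z axis and vertical below 0.2 rad), for 0.2 s.
3. the print rests centred and square on the carrier board and the lifter is off it (horizontal distance between print and carrier below 0.018 m and angle between the x axis of print and the x axis of carrier, either way round below 0.15 rad and z of print in the frame of carrier between 0.02 and 0.028 m and angle between print's own z axis and vertical below 0.05 rad and contact force between print and lifter below 0.05 N and linear speed of print below 0.03 m/s), for 0.2 s.
At the end, for the whole second after the job is handed in: Weights a and b each upright on the floor of their own crate cell; print on the carrier battens, within 18 mm of centre and 0.15 rad of square, free of the lifter; lifter flat, within 40 mm of the pad centre; all at rest; third weight moved under 25 mm, case and brush under 30 mm (x of weight_a in the frame of crate between -0.1 and 0.1 m and y of weight_a in the frame of crate between -0.03 and 0.03 m and z of each of weight_a, weight_b in the frame of crate below 0.01 m and angle between each of weight_a, weight_b's own z axis and vertical below 0.1 rad and x of weight_b in the frame of crate between -0.1 and 0.1 m and y of weight_b in the frame of crate between -0.03 and 0.03 m and horizontal distance between print and carrier below 0.018 m and angle between the x axis of print and the x axis of carrier, either way round below 0.15 rad and z of print in the frame of carrier between 0.02 and 0.028 m and angle between print's own z axis and vertical below 0.05 rad and contact force between print and lifter below 0.05 N and linear speed of each of print, lifter, weight_a, weight_b below 0.02 m/s and horizontal distance between lifter and pad below 0.04 m and height (world z) of lifter below 0.01 m and angle between lifter's own z axis and vertical below 0.08 rad and distance of weight_c from where it was at the start of the episode below 0.025 m and distance of each of case, brush from where it was at the start of the episode below 0.03 m); the robot touches nothing.
It fails at once if the gripper touches the print (over 1 N) (contact force between print and the fingers above 1 N or contact force between print and the arm above 1 N).
It fails at once if the print tips more than 0.35 rad (angle between print's own z axis and vertical above 0.35 rad).
It fails at once if the print is banged down on the carrier board (over 20 N) (contact force between print and carrier above 20 N).
It fails at once if a bystander (third weight, case, brush) is pushed more than 30 mm (distance of any of weight_c, case, brush from where it was at the start of the episode above 0.03 m).
It also fails if it takes over 72 s, if anything falls off the work surface, if the arm or the gripper's body presses on something with over 40 N, if the wrist force passes 120 N, or if a joint passes its speed limit or range.

## Robot

A 6-joint arm with a two-finger parallel gripper is mounted at the origin on the work surface. World frame = base frame: x ahead of the robot, y to its left, z up, the work surface at z = 0. Lengths are in m, angles in rad, forces in N, time in s.
With the tool pointing down it reaches from about 0.4 to 0.925 m from the base axis. Payload 12.5 kg.
Tool frame: the origin (TCP) lies between the finger pads; the fingertips stand 19 mm ahead of it and the grasp point (between the pads) is the TCP; z points along the fingers, y is the line along which they close (so a half turn about z gives the same grasp; the last joint's range is limited). The gripper opens to 95 mm and grips with 3 to 60 N. Pads are 20 mm wide; open, the fingers measure 119 mm over their backs; the gripper's body (75 mm by 180 mm) begins 59 mm behind the grasp point.
Start: joints at [1.226, 0.491, 1.559, -0, 1.092, -0.106], TCP at [0.148, 0.607, 0.234] pointing down, gripper open.
Joint ranges: [-3.1, 3.1], [-0.84, 2.19], [0.05, 2.79], [-1.13, 4.28], [0.06, 2.93], [-2.69, 2.69]. Speed limits (rad/s): [2.22, 2.22, 2.79, 3.14, 3.14, 3.14].

## Interface

Orientations are given as [roll, pitch, yaw] about the fixed x, y, z axes, in that order (R = Rz(yaw) Ry(pitch) Rx(roll)).
In Python, from station import ctrl, eyes gives the robot as it stands.
- The arm moves only by the tool drive_tool, never from a script. Its argument "rows" is a list of rows, each an object of numbers: "dx", "dy", "dz": the shift along the tool's x, y, z in units of 0.05 m (1.0 is 0.05 m); "ax", "ay", "az": the turn, a rotation vector about the tool's x, y, z in units of 10 degrees (1.0 is 10 degrees). In form: [{"dx": .., "dy": .., "dz": .., "ax": .., "ay": .., "az": ..}, ...]. A call has 1 to 12 rows; each row shifts and turns the commanded pose from where the row before left it, along the tool's axes as they then stand; what a row does not reach is not made up. A row lasts 1/8 s, in which the tool goes at most 62.5 mm and 10.7 degrees, less where a joint would pass 70% of its speed; a pose out of reach is approached as far as the arm can. A call with a number of a shift or a turn outside -1 to 1 is refused whole. A call with a gripper value outside its range is refused whole. "grip" is the opening, from -1 (shut) to 1 (fully open), set as the call begins (left out, the last holds). The fingers move at their own pace and stop on an object; the grip force is fixed at half the most. Time passes only in rows, so rows that do not move let the fingers close. It gives the time, the measured TCP pose, the force, the opening and the grip force at its end, in the units of the state.
- ctrl.get_state(): the state, without advancing time (a new reading comes with each control period).
- eyes.capture(name): name is "side" or "top" or "wrist"; returns a dict with "frame" (420x560x3 uint8, red, green, blue), "depth" (420x560 float32, m along the optical axis (not along the pixel's ray), 0 where there is no reading), "camera_matrix" (3x3 intrinsics, pixels), "origin" and "rotation" of the camera in the world. Camera axes: x right, y down, z forward; pixel columns grow to the right and rows downward; lengths in m; the calibration is good to about 2 mm. The wrist camera is an equidistant fisheye: a pixel r from the principal point sees the ray r / f radians off the axis. A picture is of the moment at which its call begins.
- ctrl.finish_job(): hands the job in; it is judged then, once.
The state is a dict: "time_s": time; "joint_positions": joint angles; "joint_velocities": joint speeds; "joint_efforts": joint torques, N m; "ee_pos": TCP position; "orientation": TCP orientation; "contact_force": force on the tool from outside, world axes, zero at the start; "torque": the same for the moment, N m; "grip_width": finger opening in m; "grip_force": force on a finger pad.
Only numpy, scipy, OpenCV 4.12 (cv2) and the standard library are available. Lean on these libraries where they do the work, as an engineer would, in place of code of your own. Each camera call takes 0.05 s, during which the arm holds its last target. There are 200 camera calls.

## Working session

There is one attempt and no reset: what is moved stays moved. The work goes in short steps, Python scripts to look and compute and a tool call to move; the robot and the scene stay as the last step left them, time stands still between calls to the robot, and variables do not carry over. Pictures are saved under pics/ and viewed, at most 10 in all, crops included, and the job is handed in when it is done.

Besides the shell and the picture viewer there is one more tool, called as name(argument=value, ...), one argument or row to a line, values as JSON. drive_tool: Moves the arm, as the interface text tells. Its arguments: {"type":"object","properties":{"rows":{"type":"array","items":{"type":"object","properties":{"dx":{"type":"number"},"dy":{"type":"number"},"dz":{"type":"number"},"ax":{"type":"number"},"ay":{"type":"number"},"az":{"type":"number"}}}},"grip":{"type":"number"}},"required":["rows"]}

```bash
ls; mkdir -p pics; python3 - <<'E'
from station import ctrl,eyes
import cv2,numpy as np
for n in("top","side"):
    d=eyes.capture(n); np.savez(f"pics/{n}0.npz",**d)
    cv2.imwrite(f"pics/{n}0.png",cv2.cvtColor(d["frame"],cv2.COLOR_RGB2BGR)); print(n,d["origin"],d["rotation"].round(3).tolist() if hasattr(d["rotation"],'round') else d["rotation"],d["camera_matrix"])
print(ctrl.get_state())
E
```

```text
pics
top [0.29577445 0.12014016 1.70811897] [-3.054, 0.005, -1.548] [[475.96514623   0.         277.59366861]
 [  0.         475.96514623 209.81445205]
 [  0.           0.           1.        ]]
side [0.36269589 1.09658396 1.19786867] [-2.428, 0.009, -3.078] [[449.22618751   0.         284.87997207]
 [  0.         449.22618751 207.62986757]
 [  0.           0.           1.        ]]
{'time_s': 0.1, 'joint_positions': array([ 1.22641869e+00,  4.91475702e-01,  1.55939746e+00, -2.02160612e-06,
        1.09170957e+00, -1.05579270e-01]), 'joint_velocities': array([ 0.00162537,  0.00031834,  0.0002297 , -0.00024921,  0.0008215 ,
       -0.00140794]), 'joint_efforts': array([ 2.40666333e-03, -6.13619900e+01, -2.58604950e+01,  6.93901652e-02,
        4.70307958e-02, -9.12622340e-05]), 'ee_pos': array([0.1477312 , 0.60707995, 0.23313174]), 'orientation': array([-3.14060790e+00, -1.02554183e-04,  2.90279517e+00]), 'contact_force': array([-0.94017342, -0.81132363,  1.24797956]), 'torque': array([ 0.06359242, -0.04088785, -0.06455255]), 'grip_force': 0.0, 'grip_width': 0.0953529823846585}
```

View pics/top0.png

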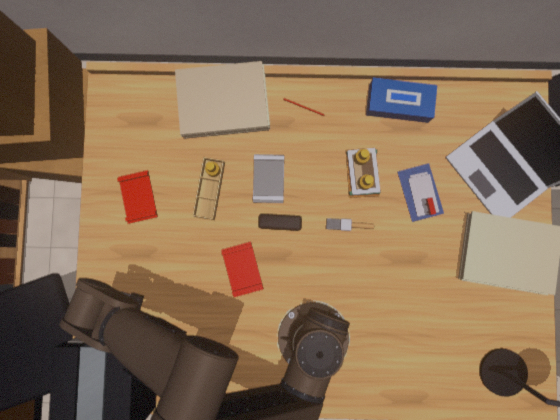

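```bash
cat > h.py <<'E'
import numpy as np,cv2
from scipy.spatial.transform import Rotation as R
def world(d,u,v,z=None):
    """pixels -> world, with depth map, or on plane z"""
    K=d["camera_matrix"];u=np.atleast_1d(u);v=np.atleast_1d(v)
    ray=np.stack([(u-K[0,2])/K[0,0],(v-K[1,2])/K[1,1],np.ones(u.shape)],-1)
    r=d["rotation"];M=r if np.shape(r)==(3,3) else R.from_euler("xyz",r).as_matrix()
    w=ray@M.T;o=d["origin"]
    if z is None: s=d["depth"][np.round(v).astype(int),np.round(u).astype(int)]
    else: s=(z-o[2])/w[:,2]
    return o+w*s[:,None]
E
python3 - <<'E'
from h import *
d=np.load("pics/top0.npz")
f=cv2.cvtColor(d["frame"],cv2.COLOR_RGB2BGR)
cv2.imwrite("pics/crop_t.png",cv2.resize(f[140:240,185:450],None,fx=3,fy=3,interpolation=cv2.INTER_CUBIC))
d=dict(d)
for n,u,v in[("table",320,200),("a",363,155),("b",366,181),("carr",268,179),("pad",408,178),("lift",420,184),("handle",431,205),("c",212,168)]: print(n,world(d,u,v).round(4))
E
```

```text
table [[ 0.4847 -0.0194  0.0051]]
a [[ 0.6265 -0.1516  0.1279]]
b [[ 0.5394 -0.1633  0.1221]]
carr [[0.5559 0.1693 0.0114]]
pad [[ 0.5714 -0.3352  0.0064]]
lift [[ 0.5503 -0.378   0.0075]]
handle [[ 0.4688 -0.3978  0.0684]]
c [[0.5778 0.3606 0.0903]]
```

View pics/crop_t.png

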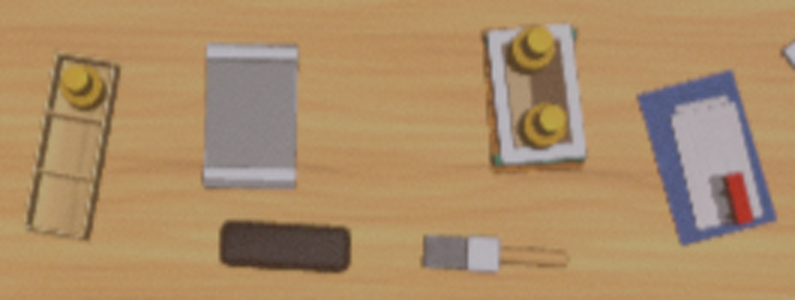

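View pics/side0.png

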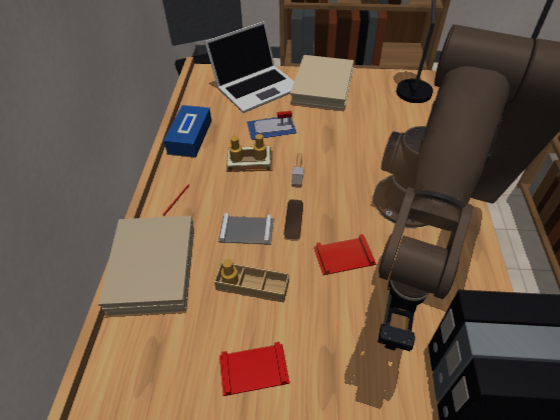

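```bash
cat > seg.py <<'E'
from h import *
def cloud(d,box,z=None):
    u0,u1,v0,v1=box
    v,u=np.mgrid[v0:v1,u0:u1];u=u.ravel();v=v.ravel()
    P=world(d,u.astype(float),v.astype(float),z)
    hsv=cv2.cvtColor(d["frame"],cv2.COLOR_RGB2HSV)[v,u].astype(int)
    return P,hsv
def rect(P):
    (c,s,a)=cv2.minAreaRect((P[:,:2]*1000).astype(np.float32)); return np.round(c,1),np.round(s,1),round(a,1),len(P)
E
python3 - <<'E'
from seg import *
d=dict(np.load("pics/top0.npz"))
P,h=cloud(d,(340,392,140,205)); 
for n,s in(("a",P[:,0]>.58),("b",P[:,0]<.58)):
    m=s&(P[:,2]>.11)&(h[:,1]>120); print(n,P[m].mean(0).round(4),m.sum(),np.ptp(P[m],axis=0).round(3))
m=(P[:,2]>.022)&(P[:,2]<.045); print("print z",np.median(P[m,2])); 
Q,h=cloud(d,(340,392,140,205),.030); m=(h[:,1]<70)&(h[:,2]>120); print("print",rect(Q[m]))
P,h=cloud(d,(190,230,150,230))
m=(P[:,2]>.075)&(h[:,1]>120); print("c",P[m].mean(0).round(4),m.sum())
m=(P[:,2]>.03)&(P[:,2]<.06); print("crate",rect(P[m]))
P,h=cloud(d,(245,292,145,212),.024); m=(h[:,1]<60)&(h[:,2]>150);print("battens",rect(P[m]))
P2,h=cloud(d,(245,292,145,212),.006); m=(h[:,1]<60)&(h[:,2]<=150);print("base",rect(P2[m]))
P,h=cloud(d,(390,450,155,230),.003); m=(h[:,0]>100)&(h[:,0]<130)&(h[:,1]>90);print("pad",rect(P[m]))
P,h=cloud(d,(400,440,168,218),.003+.003); m=(h[:,1]<70)&(h[:,2]>100);print("blade",rect(P[m]))
P,h=cloud(d,(415,445,190,218),.063); m=((h[:,0]<8)|(h[:,0]>172))&(h[:,1]>150);print("handle",rect(P[m]),P[m].mean(0))
E
```

```text
a [ 0.6344 -0.1556  0.1233] 66 [0.027 0.027 0.022]
b [ 0.5357 -0.1592  0.1887] 74 [0.265 0.307 1.598]
print z 0.030457025161467532
print (array([ 589.6, -170.2]), array([162.6, 103.1]), 6.3, 585)
c [0.5482 0.3357 0.2984] 80
crate (array([516.6, 380.1]), array([ 75.5, 214.5]), 81.8, 412)
battens (array([561.5, 169. ]), array([166.1, 107.1]), 1.2, 270)
base (array([558.9, 169.5]), array([171.4, 108.3]), 1.2, 1177)
pad (array([ 523. , -380.9]), array([176., 105.]), 17.4, 87)
blade (array([ 521.4, -379.1]), array([190.5, 120.7]), 15.9, 1012)
handle (array([ 466.8, -399.3]), array([53.7, 17.7]), 15.0, 81) [ 0.46711477 -0.3991153   0.063     ]
```

```bash
python3 - <<'E'
from seg import *
from station import eyes
d=dict(np.load("pics/top0.npz"))
P,h=cloud(d,(340,392,140,205)); 
for n,s in(("a",P[:,0]>.58),("b",P[:,0]<.58)):
    for lo,hi in((.115,.14),(.06,.09)):
        m=s&(P[:,2]>lo)&(P[:,2]<hi)&(h[:,1]>120); print(n,lo,np.median(P[m],0).round(4),((P[m].max(0)+P[m].min(0))/2).round(4),m.sum(),np.ptp(P[m],axis=0).round(3))
P,h=cloud(d,(190,230,150,230)); m=(P[:,2]>.083)&(P[:,2]<.11); print("c",P[m].mean(0).round(4),m.sum())
d=dict(eyes.capture("side")); 
P,h=cloud(d,(215,285,125,180)); 
for n,s in(("a",P[:,0]>.58),("b",P[:,0]<.58)):
    m=s&(P[:,2]>.119)&(P[:,2]<.135); print("side",n,P[m].mean(0).round(4),m.sum())
P,h=cloud(d,(210,240,250,290)); m=(P[:,2]>.089)&(P[:,2]<.11); print("side c",P[m].mean(0).round(4),m.sum())
P,h=cloud(d,(205,300,255,310)); m=(P[:,2]>.041)&(P[:,2]<.051); print("side crate",rect(P[m]))
E
```

```text
a 0.115 [ 0.6348 -0.1559  0.1238] [ 0.6354 -0.1564  0.1252] 61 [0.027 0.027 0.015]
a 0.06 [ 0.6229 -0.1499  0.0795] [ 0.6347 -0.1578  0.0754] 92 [0.047 0.05  0.029]
b 0.115 [ 0.5457 -0.1718  0.1248] [ 0.5467 -0.1717  0.1258] 68 [0.027 0.03  0.021]
b 0.06 [ 0.5369 -0.163   0.0794] [ 0.5465 -0.1712  0.0766] 96 [0.049 0.048 0.026]
c [0.585  0.367  0.0985] 64
side a [ 0.6392 -0.1529  0.1253] 40
side b [ 0.5509 -0.1688  0.1243] 41
side c [0.5894 0.3731 0.0989] 84
side crate (array([520.5, 382.4]), array([ 78. , 214.9]), 81.8, 318)
```

```bash
cat > go.py <<'E'
import sys,numpy as np
from station import ctrl
def go(x,y,z,yaw=None):
    s=ctrl.get_state();p=s["ee_pos"];o=s["orientation"];yw=o[2]
    t=0
    if yaw is not None:
        t=-np.degrees((yaw-yw+np.pi)%(2*np.pi)-np.pi); yw=yaw
    e=np.array([x,y,z])-p
    X=np.array([np.cos(yw),np.sin(yw),0]);Y=np.array([np.sin(yw),-np.cos(yw),0])
    print("t",round(s["time_s"],2),"pos",p.round(4),"rpy",o.round(3),"w",round(s["grip_width"],4))
    print("az first %.2f | then dx %.2f dy %.2f dz %.2f"%(t/10,e@X/.05,e@Y/.05,-e[2]/.05), "j6 %.2f"%s["joint_positions"][5])
a=[float(v) if v!="-" else None for v in sys.argv[1:]]
go(*a)
E
python3 go.py .637 -.155 .23 3.0
```

```text
t 0.15 pos [0.1477 0.6071 0.2332] rpy [-3.141 -0.     2.903] w 0.095
az first -0.56 | then dx -11.84 dy -13.71 dz 0.06 j6 -0.11
```

drive_tool(
  rows=[
    {"az": -0.56},
    {"dx": -0.8, "dy": -0.92},
    {"dx": -0.8, "dy": -0.92},
    {"dx": -0.8, "dy": -0.92},
    {"dx": -0.8, "dy": -0.92},
    {"dx": -0.8, "dy": -0.92},
    {"dx": -0.8, "dy": -0.92},
    {"dx": -0.8, "dy": -0.92},
    {"dx": -0.8, "dy": -0.92},
    {"dx": -0.8, "dy": -0.92},
    {"dx": -0.8, "dy": -0.92},
    {"dx": -0.8, "dy": -0.92},
  ],
  grip=1,
)

```text
schema error: expected keys dx, dy, dz, ax, ay, az
```

```bash
python3 go.py .637 -.155 .23 3.0
```

```text
t 0.15 pos [0.1477 0.6071 0.2332] rpy [-3.141 -0.     2.903] w 0.095
az first -0.56 | then dx -11.84 dy -13.71 dz 0.06 j6 -0.11
```

All six keys are needed.

drive_tool(
  rows=[
    {"dx": 0, "dy": 0, "dz": 0, "ax": 0, "ay": 0, "az": -0.56},
    {"dx": -0.8, "dy": -0.92, "dz": 0, "ax": 0, "ay": 0, "az": 0},
    {"dx": -0.8, "dy": -0.92, "dz": 0, "ax": 0, "ay": 0, "az": 0},
    {"dx": -0.8, "dy": -0.92, "dz": 0, "ax": 0, "ay": 0, "az": 0},
    {"dx": -0.8, "dy": -0.92, "dz": 0, "ax": 0, "ay": 0, "az": 0},
    {"dx": -0.8, "dy": -0.92, "dz": 0, "ax": 0, "ay": 0, "az": 0},
    {"dx": -0.8, "dy": -0.92, "dz": 0, "ax": 0, "ay": 0, "az": 0},
    {"dx": -0.8, "dy": -0.92, "dz": 0, "ax": 0, "ay": 0, "az": 0},
    {"dx": -0.8, "dy": -0.92, "dz": 0, "ax": 0, "ay": 0, "az": 0},
    {"dx": -0.8, "dy": -0.92, "dz": 0, "ax": 0, "ay": 0, "az": 0},
    {"dx": -0.8, "dy": -0.92, "dz": 0, "ax": 0, "ay": 0, "az": 0},
    {"dx": -0.8, "dy": -0.92, "dz": 0, "ax": 0, "ay": 0, "az": 0},
  ],
  grip=1,
)

```text
time_s: 1.65
ee_pos: [0.5131, 0.0425, 0.2336]
orientation: [3.141, 0.0, 3.0]
contact_force: [0.4, 1.7, -0.3]
grip_width: 0.0956
grip_force: 0.0
```

```bash
python3 go.py .637 -.155 .23 3.0
```

```text
t 1.65 pos [0.5131 0.0425 0.2336] rpy [3.141 0.    3.   ] w 0.0956
az first 0.00 | then dx -3.01 dy -3.56 dz 0.07 j6 -1.48
```

drive_tool(
  rows=[
    {"dx": -0.76, "dy": -0.89, "dz": 0, "ax": 0, "ay": 0, "az": 0},
    {"dx": -0.76, "dy": -0.89, "dz": 0, "ax": 0, "ay": 0, "az": 0},
    {"dx": -0.76, "dy": -0.89, "dz": 0, "ax": 0, "ay": 0, "az": 0},
    {"dx": -0.76, "dy": -0.89, "dz": 0, "ax": 0, "ay": 0, "az": 0},
    {"dx": 0, "dy": 0, "dz": 0, "ax": 0, "ay": 0, "az": 0},
    {"dx": 0, "dy": 0, "dz": 0, "ax": 0, "ay": 0, "az": 0},
  ],
  grip=1,
)

```text
time_s: 2.4
ee_pos: [0.6373, -0.1528, 0.233]
orientation: [3.141, -0.001, 3.0]
contact_force: [-0.0, 0.7, 0.6]
grip_width: 0.0951
grip_force: 0.0
```

```bash
python3 go.py .637 -.155 .108 3.0; python3 - <<'E'
from station import eyes
import numpy as np,cv2
d=eyes.capture("wrist");np.savez("pics/w1.npz",**d);cv2.imwrite("pics/w1.png",cv2.cvtColor(d["frame"],cv2.COLOR_RGB2BGR));print(d["origin"],d["rotation"],d["camera_matrix"])
E
```

```text
t 2.4 pos [ 0.6373 -0.1528  0.233 ] rpy [ 3.141e+00 -1.000e-03  3.000e+00] w 0.0951
az first 0.00 | then dx -0.00 dy -0.04 dz 2.50 j6 -1.77
[ 0.56540069 -0.14337146  0.3846829 ] [ 2.88094625e+00 -1.09853692e-03  1.42874914e+00] [[325.1922621    0.         280.71685263]
 [  0.         325.1922621  209.05064889]
 [  0.           0.           1.        ]]
```

View pics/w1.png

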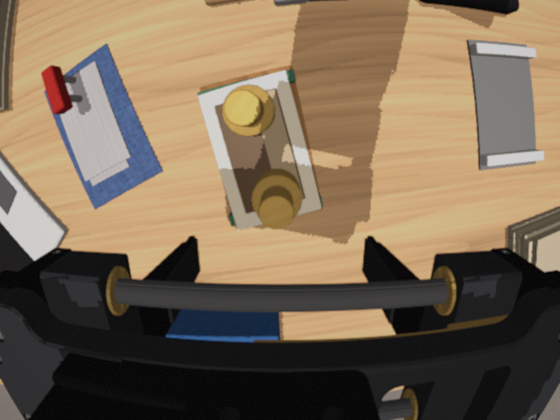

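```bash
cat >> h.py <<'E'
def fish(d,u,v,z):
    K=d["camera_matrix"];q=np.stack([np.atleast_1d(u)-K[0,2],np.atleast_1d(v)-K[1,2]],-1).astype(float)
    r=np.linalg.norm(q,axis=1);t=r/K[0,0]
    ray=np.concatenate([q/r[:,None]*np.sin(t)[:,None],np.cos(t)[:,None]],1)
    w=ray@R.from_euler("xyz",d["rotation"]).as_matrix().T;o=d["origin"]
    return o+w*((z-o[2])/w[:,2])[:,None]
E
python3 - <<'E'
from h import *
d=dict(np.load("pics/w1.npz"))
print("a,b knob",fish(d,[276,242],[210,107],.125).round(4))
print("print corners",fish(d,[200,290,236],[93,71,227],.030).round(4))
print("carrier batten corners",fish(d,[470,535,481,543],[42,44,167,153],.024).round(4))
print("pad corners",fish(d,[107,161,97],[45,168,207],.003).round(4))
print("handle",fish(d,[50],[90],.060).round(4))
E
```

```text
a,b knob [[ 0.6343 -0.1569  0.125 ]
 [ 0.5471 -0.1714  0.125 ]]
print corners [[ 0.5165 -0.2252  0.03  ]
 [ 0.5088 -0.1248  0.03  ]
 [ 0.673  -0.2105  0.03  ]]
carrier batten corners [[0.482  0.1058 0.024 ]
 [0.4759 0.2266 0.024 ]
 [0.6419 0.1047 0.024 ]
 [0.6319 0.2242 0.024 ]]
pad corners [[ 0.4194 -0.3468  0.003 ]
 [ 0.5933 -0.2964  0.003 ]
 [ 0.6279 -0.4042  0.003 ]]
handle [[ 0.4688 -0.404   0.06  ]]
```

drive_tool(
  rows=[
    {"dx": 0.02, "dy": -0.06, "dz": 0.6, "ax": 0, "ay": 0, "az": 0},
    {"dx": 0, "dy": 0, "dz": 0.7, "ax": 0, "ay": 0, "az": 0},
    {"dx": 0, "dy": 0, "dz": 0.7, "ax": 0, "ay": 0, "az": 0},
    {"dx": 0, "dy": 0, "dz": 0.5, "ax": 0, "ay": 0, "az": 0},
    {"dx": 0, "dy": 0, "dz": 0, "ax": 0, "ay": 0, "az": 0},
  ],
  grip=1,
)

```text
time_s: 3.08
ee_pos: [0.6354, -0.1545, 0.1076]
orientation: [3.141, -0.003, 3.002]
contact_force: [0.6, 0.3, -0.3]
grip_width: 0.0951
grip_force: 0.0
```

drive_tool(
  rows=[
    {"dx": 0, "dy": 0, "dz": 0, "ax": 0, "ay": 0, "az": 0},
    {"dx": 0, "dy": 0, "dz": 0, "ax": 0, "ay": 0, "az": 0},
    {"dx": 0, "dy": 0, "dz": 0, "ax": 0, "ay": 0, "az": 0},
    {"dx": 0, "dy": 0, "dz": 0, "ax": 0, "ay": 0, "az": 0},
    {"dx": 0, "dy": 0, "dz": 0, "ax": 0, "ay": 0, "az": 0},
    {"dx": 0, "dy": 0, "dz": 0, "ax": 0, "ay": 0, "az": 0},
  ],
  grip=-1,
)

```text
time_s: 3.82
ee_pos: [0.6363, -0.156, 0.1086]
orientation: [3.141, -0.0, 3.001]
contact_force: [0.0, 0.2, 1.0]
grip_width: 0.0402
grip_force: 0.0
```

```bash
python3 go.py .518 .381 .20 3.0
```

```text
t 3.83 pos [ 0.6363 -0.156   0.1086] rpy [ 3.141 -0.     3.001] w 0.0402
az first 0.00 | then dx 3.86 dy 10.30 dz -1.83 j6 -1.77
```

drive_tool(
  rows=[
    {"dx": 0, "dy": 0, "dz": 0, "ax": 0, "ay": 0, "az": 0},
    {"dx": 0, "dy": 0, "dz": 0, "ax": 0, "ay": 0, "az": 0},
    {"dx": 0, "dy": 0, "dz": 0, "ax": 0, "ay": 0, "az": 0},
    {"dx": 0, "dy": 0, "dz": -0.2, "ax": 0, "ay": 0, "az": 0},
    {"dx": 0, "dy": 0, "dz": -0.5, "ax": 0, "ay": 0, "az": 0},
    {"dx": 0, "dy": 0, "dz": -0.6, "ax": 0, "ay": 0, "az": 0},
    {"dx": 0, "dy": 0, "dz": -0.6, "ax": 0, "ay": 0, "az": 0},
  ],
  grip=-1,
)

```text
time_s: 4.7
ee_pos: [0.6361, -0.1558, 0.2047]
orientation: [3.141, -0.001, 3.001]
contact_force: [0.2, 0.4, -4.3]
grip_width: 0.0292
grip_force: 30.0
```

```bash
python3 go.py .518 .381 .20 3.0
```

```text
t 4.7 pos [ 0.6361 -0.1558  0.2047] rpy [ 3.141e+00 -1.000e-03  3.001e+00] w 0.0292
az first 0.00 | then dx 3.85 dy 10.29 dz 0.09 j6 -1.77
```

drive_tool(
  rows=[
    {"dx": 0.15, "dy": 0.4, "dz": 0, "ax": 0, "ay": 0, "az": 0},
    {"dx": 0.35, "dy": 0.92, "dz": 0, "ax": 0, "ay": 0, "az": 0},
    {"dx": 0.35, "dy": 0.95, "dz": 0, "ax": 0, "ay": 0, "az": 0},
    {"dx": 0.35, "dy": 0.95, "dz": 0, "ax": 0, "ay": 0, "az": 0},
    {"dx": 0.35, "dy": 0.95, "dz": 0, "ax": 0, "ay": 0, "az": 0},
    {"dx": 0.35, "dy": 0.95, "dz": 0, "ax": 0, "ay": 0, "az": 0},
    {"dx": 0.35, "dy": 0.95, "dz": 0, "ax": 0, "ay": 0, "az": 0},
    {"dx": 0.35, "dy": 0.95, "dz": 0, "ax": 0, "ay": 0, "az": 0},
    {"dx": 0.35, "dy": 0.95, "dz": 0, "ax": 0, "ay": 0, "az": 0},
    {"dx": 0.35, "dy": 0.93, "dz": 0, "ax": 0, "ay": 0, "az": 0},
    {"dx": 0.35, "dy": 0.9, "dz": 0, "ax": 0, "ay": 0, "az": 0},
    {"dx": 0.19, "dy": 0.47, "dz": 0, "ax": 0, "ay": 0, "az": 0},
  ],
  grip=-1,
)

```text
time_s: 6.2
ee_pos: [0.516, 0.382, 0.2023]
orientation: [-3.141, -0.002, 3.003]
contact_force: [0.1, -0.3, -4.0]
grip_width: 0.0292
grip_force: 30.0
```

```bash
python3 go.py .518 .381 .085 3.0;python3 - <<'E'
from station import eyes
from h import *
d=eyes.capture("wrist");cv2.imwrite("pics/w2.png",cv2.cvtColor(d["frame"],cv2.COLOR_RGB2BGR));np.savez("pics/w2.npz",**d)
E
```

```text
t 6.2 pos [0.516  0.382  0.2023] rpy [-3.141e+00 -2.000e-03  3.003e+00] w 0.0292
az first 0.02 | then dx -0.04 dy -0.01 dz 2.35 j6 -0.90
```

View pics/w2.png

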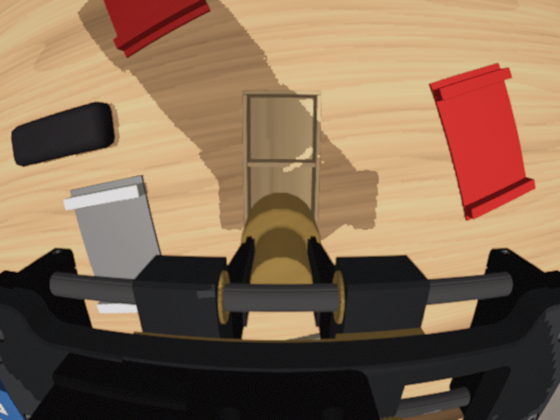

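```bash
python3 - <<'E'
from h import *
d=dict(np.load("pics/w2.npz"))
p=fish(d,[245,320,247,318],[93,93,161,161],.045);print(p.round(4))
x=np.array([np.cos(-.143),np.sin(-.143),0]);print("centre from end",(p[0]+p[1])/2+.107*x,"from divider",(p[2]+p[3])/2+.035*x)
print("carrier corner pts",fish(d,[66,145],[204,184],.024))
E
```

```text
[[0.4093 0.3624 0.045 ]
 [0.419  0.4321 0.045 ]
 [0.474  0.3546 0.045 ]
 [0.4834 0.4218 0.045 ]]
centre from end [0.52009302 0.38197208 0.045     ] from divider [0.51334932 0.38320806 0.045     ]
carrier corner pts [[0.48805872 0.11857635 0.024     ]
 [0.48236983 0.23597625 0.024     ]]
```

drive_tool(
  rows=[
    {"dx": -0.02, "dy": 0, "dz": 0.5, "ax": 0, "ay": 0, "az": 0},
    {"dx": 0, "dy": 0, "dz": 0.6, "ax": 0, "ay": 0, "az": 0},
    {"dx": 0, "dy": 0, "dz": 0.6, "ax": 0, "ay": 0, "az": 0},
    {"dx": 0, "dy": 0, "dz": 0.4, "ax": 0, "ay": 0, "az": 0},
    {"dx": 0, "dy": 0, "dz": 0.2, "ax": 0, "ay": 0, "az": 0},
    {"dx": 0, "dy": 0, "dz": 0.07, "ax": 0, "ay": 0, "az": 0},
    {"dx": 0, "dy": 0, "dz": 0, "ax": 0, "ay": 0, "az": 0},
  ],
  grip=-1,
)

```text
time_s: 7.12
ee_pos: [0.5194, 0.3795, 0.0855]
orientation: [3.141, 0.0, 3.001]
contact_force: [0.3, 1.4, -4.6]
grip_width: 0.0296
grip_force: 30.0
```

drive_tool(
  rows=[
    {"dx": 0, "dy": 0, "dz": 0, "ax": 0, "ay": 0, "az": 0},
    {"dx": 0, "dy": 0, "dz": 0, "ax": 0, "ay": 0, "az": 0},
    {"dx": 0, "dy": 0, "dz": 0, "ax": 0, "ay": 0, "az": 0},
    {"dx": 0, "dy": 0, "dz": 0, "ax": 0, "ay": 0, "az": 0},
    {"dx": 0, "dy": 0, "dz": -0.4, "ax": 0, "ay": 0, "az": 0},
    {"dx": 0, "dy": 0, "dz": -0.7, "ax": 0, "ay": 0, "az": 0},
    {"dx": 0, "dy": 0, "dz": -0.8, "ax": 0, "ay": 0, "az": 0},
  ],
  grip=0.5,
)

```text
time_s: 8.0
ee_pos: [0.5192, 0.3791, 0.1808]
orientation: [-3.141, -0.001, 3.001]
contact_force: [-0.1, -0.0, -0.3]
grip_width: 0.0712
grip_force: 0.0
```

```bash
python3 go.py .5485 -.171 .185 3.0
```

```text
t 8.0 pos [0.5192 0.3791 0.1808] rpy [-3.141e+00 -1.000e-03  3.001e+00] w 0.0712
az first 0.00 | then dx -2.13 dy -10.81 dz -0.08 j6 -0.90
```

drive_tool(
  rows=[
    {"dx": -0.1, "dy": -0.5, "dz": -0.1, "ax": 0, "ay": 0, "az": 0},
    {"dx": -0.19, "dy": -0.95, "dz": 0, "ax": 0, "ay": 0, "az": 0},
    {"dx": -0.19, "dy": -0.98, "dz": 0, "ax": 0, "ay": 0, "az": 0},
    {"dx": -0.19, "dy": -0.98, "dz": 0, "ax": 0, "ay": 0, "az": 0},
    {"dx": -0.19, "dy": -0.98, "dz": 0, "ax": 0, "ay": 0, "az": 0},
    {"dx": -0.19, "dy": -0.98, "dz": 0, "ax": 0, "ay": 0, "az": 0},
    {"dx": -0.19, "dy": -0.98, "dz": 0, "ax": 0, "ay": 0, "az": 0},
    {"dx": -0.19, "dy": -0.98, "dz": 0, "ax": 0, "ay": 0, "az": 0},
    {"dx": -0.19, "dy": -0.98, "dz": 0, "ax": 0, "ay": 0, "az": 0},
    {"dx": -0.19, "dy": -0.98, "dz": 0, "ax": 0, "ay": 0, "az": 0},
    {"dx": -0.19, "dy": -0.98, "dz": 0, "ax": 0, "ay": 0, "az": 0},
    {"dx": -0.13, "dy": -0.54, "dz": 0, "ax": 0, "ay": 0, "az": 0},
  ],
  grip=0.5,
)

```text
time_s: 9.5
ee_pos: [0.5479, -0.1736, 0.1843]
orientation: [3.141, -0.001, 2.998]
contact_force: [0.3, 0.5, 0.3]
grip_width: 0.0711
grip_force: 0.0
```

```bash
python3 go.py .5485 -.171 .108 3.0
```

```text
t 9.5 pos [ 0.5479 -0.1736  0.1843] rpy [ 3.141e+00 -1.000e-03  2.998e+00] w 0.0711
az first -0.01 | then dx -0.01 dy 0.05 dz 1.53 j6 -1.85
```

drive_tool(
  rows=[
    {"dx": 0, "dy": 0.02, "dz": 0.4, "ax": 0, "ay": 0, "az": 0},
    {"dx": 0, "dy": 0, "dz": 0.7, "ax": 0, "ay": 0, "az": 0},
    {"dx": 0, "dy": 0, "dz": 0.44, "ax": 0, "ay": 0, "az": 0},
    {"dx": 0, "dy": 0, "dz": 0, "ax": 0, "ay": 0, "az": 0},
  ],
  grip=0.5,
)

```text
time_s: 10.0
ee_pos: [0.5476, -0.1699, 0.1063]
orientation: [3.14, -0.004, 3.0]
contact_force: [-0.6, -0.1, -0.3]
grip_width: 0.0711
grip_force: 0.0
```

drive_tool(
  rows=[
    {"dx": 0, "dy": 0, "dz": 0, "ax": 0, "ay": 0, "az": 0},
    {"dx": 0, "dy": 0, "dz": 0, "ax": 0, "ay": 0, "az": 0},
    {"dx": 0, "dy": 0, "dz": 0, "ax": 0, "ay": 0, "az": 0},
    {"dx": 0, "dy": 0, "dz": 0, "ax": 0, "ay": 0, "az": 0},
    {"dx": 0, "dy": 0, "dz": 0, "ax": 0, "ay": 0, "az": 0},
    {"dx": 0, "dy": 0, "dz": 0, "ax": 0, "ay": 0, "az": 0},
    {"dx": 0, "dy": 0, "dz": 0, "ax": 0, "ay": 0, "az": 0},
  ],
  grip=-1,
)

```text
time_s: 10.88
ee_pos: [0.5491, -0.1699, 0.1082]
orientation: [-3.142, 0.0, 3.001]
contact_force: [-0.1, -0.8, 2.1]
grip_width: 0.0298
grip_force: 29.9
```

```bash
python3 go.py .448 .391 .204 3.0
```

```text
t 10.88 pos [ 0.5491 -0.1699  0.1082] rpy [-3.142  0.     3.001] w 0.0298
az first 0.00 | then dx 3.59 dy 10.82 dz -1.92 j6 -1.84
```

drive_tool(
  rows=[
    {"dx": 0, "dy": 0, "dz": -0.2, "ax": 0, "ay": 0, "az": 0},
    {"dx": 0, "dy": 0, "dz": -0.6, "ax": 0, "ay": 0, "az": 0},
    {"dx": 0, "dy": 0, "dz": -0.7, "ax": 0, "ay": 0, "az": 0},
    {"dx": 0.15, "dy": 0.45, "dz": -0.42, "ax": 0, "ay": 0, "az": 0},
    {"dx": 0.32, "dy": 0.95, "dz": 0, "ax": 0, "ay": 0, "az": 0},
    {"dx": 0.32, "dy": 0.95, "dz": 0, "ax": 0, "ay": 0, "az": 0},
    {"dx": 0.32, "dy": 0.95, "dz": 0, "ax": 0, "ay": 0, "az": 0},
    {"dx": 0.32, "dy": 0.95, "dz": 0, "ax": 0, "ay": 0, "az": 0},
    {"dx": 0.32, "dy": 0.95, "dz": 0, "ax": 0, "ay": 0, "az": 0},
    {"dx": 0.32, "dy": 0.95, "dz": 0, "ax": 0, "ay": 0, "az": 0},
    {"dx": 0.32, "dy": 0.95, "dz": 0, "ax": 0, "ay": 0, "az": 0},
    {"dx": 0.32, "dy": 0.95, "dz": 0, "ax": 0, "ay": 0, "az": 0},
  ],
  grip=-1,
)

```text
time_s: 12.38
ee_pos: [0.4707, 0.2493, 0.2045]
orientation: [-3.142, -0.0, 3.001]
contact_force: [1.7, -0.7, -3.8]
grip_width: 0.0294
grip_force: 29.9
```

drive_tool(
  rows=[
    {"dx": 0.32, "dy": 0.95, "dz": 0, "ax": 0, "ay": 0, "az": 0},
    {"dx": 0.32, "dy": 0.95, "dz": 0, "ax": 0, "ay": 0, "az": 0},
    {"dx": 0.24, "dy": 0.87, "dz": 0, "ax": 0, "ay": 0, "az": 0},
    {"dx": 0, "dy": 0, "dz": 0, "ax": 0, "ay": 0, "az": 0},
    {"dx": 0, "dy": 0, "dz": 0, "ax": 0, "ay": 0, "az": 0},
  ],
  grip=-1,
)

```text
time_s: 13.0
ee_pos: [0.447, 0.3907, 0.2041]
orientation: [-3.141, -0.001, 3.001]
contact_force: [-0.6, 0.4, -4.4]
grip_width: 0.0297
grip_force: 30.0
```

```bash
python3 go.py .448 .391 .085 3.0
```

```text
t 13.0 pos [0.447  0.3907 0.2041] rpy [-3.141e+00 -1.000e-03  3.001e+00] w 0.0297
az first 0.01 | then dx -0.02 dy 0.01 dz 2.38 j6 -0.82
```

drive_tool(
  rows=[
    {"dx": -0.02, "dy": 0, "dz": 0.5, "ax": 0, "ay": 0, "az": 0},
    {"dx": 0, "dy": 0, "dz": 0.6, "ax": 0, "ay": 0, "az": 0},
    {"dx": 0, "dy": 0, "dz": 0.6, "ax": 0, "ay": 0, "az": 0},
    {"dx": 0, "dy": 0, "dz": 0.4, "ax": 0, "ay": 0, "az": 0},
    {"dx": 0, "dy": 0, "dz": 0.2, "ax": 0, "ay": 0, "az": 0},
    {"dx": 0, "dy": 0, "dz": 0.08, "ax": 0, "ay": 0, "az": 0},
    {"dx": 0, "dy": 0, "dz": 0, "ax": 0, "ay": 0, "az": 0},
  ],
  grip=-1,
)

```text
time_s: 13.88
ee_pos: [0.4487, 0.3908, 0.0856]
orientation: [3.141, 0.0, 3.0]
contact_force: [1.1, -0.1, -3.4]
grip_width: 0.0293
grip_force: 30.0
```

drive_tool(
  rows=[
    {"dx": 0, "dy": 0, "dz": 0, "ax": 0, "ay": 0, "az": 0},
    {"dx": 0, "dy": 0, "dz": 0, "ax": 0, "ay": 0, "az": 0},
    {"dx": 0, "dy": 0, "dz": 0, "ax": 0, "ay": 0, "az": 0},
    {"dx": 0, "dy": 0, "dz": 0, "ax": 0, "ay": 0, "az": 0},
    {"dx": 0, "dy": 0, "dz": -0.4, "ax": 0, "ay": 0, "az": 0},
    {"dx": 0, "dy": 0, "dz": -0.8, "ax": 0, "ay": 0, "az": 0},
    {"dx": 0, "dy": 0, "dz": -0.9, "ax": 0, "ay": 0, "az": 0},
    {"dx": 0, "dy": 0, "dz": -0.5, "ax": 0, "ay": 0, "az": 0},
  ],
  grip=0.5,
)

```text
time_s: 14.88
ee_pos: [0.4486, 0.3911, 0.2175]
orientation: [3.14, 0.002, 3.001]
contact_force: [-0.2, 0.1, -0.1]
grip_width: 0.0716
grip_force: 0.0
```

```bash
python3 go.py .468 -.400 .215 .267; python3 - <<'E'
from seg import *
from station import eyes
d=eyes.capture("top");np.savez("pics/top1.npz",**d)
P,h=cloud(d,(190,230,150,230)); m=(P[:,2]>.084)&(P[:,2]<.11)
for lo,hi in((.42,.485),(.485,.55),(.55,.62)):
    k=m&(P[:,0]>lo)&(P[:,0]<hi); print(P[k].mean(0).round(4),k.sum())
Q,h=cloud(d,(340,392,140,205),.030); m=(h[:,1]<70)&(h[:,2]>120); print("print",rect(Q[m]))
E
```

```text
t 14.88 pos [0.4486 0.3911 0.2175] rpy [3.140e+00 2.000e-03 3.001e+00] w 0.0716
az first 15.66 | then dx -3.80 dy 15.36 dz 0.05 j6 -0.82
[nan nan nan] 0
[0.5196 0.3734 0.0983] 43
[0.5856 0.3675 0.0981] 63
print (array([ 589.5, -169.1]), array([163.5, 106.7]), 5.9, 687)<stdin>:6: RuntimeWarning: Mean of empty slice.
  ret = um.true_divide(
```

drive_tool(
  rows=[
    {"dx": -0.164, "dy": -0.976, "dz": 0, "ax": 0, "ay": 0, "az": 0},
    {"dx": -0.164, "dy": -0.976, "dz": 0, "ax": 0, "ay": 0, "az": 0},
    {"dx": -0.164, "dy": -0.976, "dz": 0, "ax": 0, "ay": 0, "az": 0},
    {"dx": -0.164, "dy": -0.976, "dz": 0, "ax": 0, "ay": 0, "az": 0},
    {"dx": -0.164, "dy": -0.976, "dz": 0, "ax": 0, "ay": 0, "az": 0},
    {"dx": -0.164, "dy": -0.976, "dz": 0, "ax": 0, "ay": 0, "az": 0},
    {"dx": -0.164, "dy": -0.976, "dz": 0, "ax": 0, "ay": 0, "az": 0},
    {"dx": -0.164, "dy": -0.976, "dz": 0, "ax": 0, "ay": 0, "az": 0},
    {"dx": -0.164, "dy": -0.976, "dz": 0, "ax": 0, "ay": 0, "az": 0},
    {"dx": -0.164, "dy": -0.976, "dz": 0, "ax": 0, "ay": 0, "az": 0},
    {"dx": -0.164, "dy": -0.976, "dz": 0, "ax": 0, "ay": 0, "az": 0},
    {"dx": -0.164, "dy": -0.976, "dz": 0, "ax": 0, "ay": 0, "az": 0},
  ],
  grip=0.5,
)

```text
time_s: 16.42
ee_pos: [0.4632, -0.2044, 0.2147]
orientation: [3.141, -0.0, 3.0]
contact_force: [0.1, 0.3, 0.2]
grip_width: 0.0715
grip_force: 0.0
```

drive_tool(
  rows=[
    {"dx": -0.164, "dy": -0.976, "dz": 0, "ax": 0, "ay": 0, "az": 0},
    {"dx": -0.164, "dy": -0.976, "dz": 0, "ax": 0, "ay": 0, "az": 0},
    {"dx": -0.164, "dy": -0.976, "dz": 0, "ax": 0, "ay": 0, "az": 0},
    {"dx": -0.164, "dy": -0.976, "dz": 0, "ax": 0, "ay": 0, "az": 0},
    {"dx": 0, "dy": 0, "dz": 0, "ax": 0, "ay": 0, "az": 0.98},
    {"dx": 0, "dy": 0, "dz": 0, "ax": 0, "ay": 0, "az": 0.98},
    {"dx": 0, "dy": 0, "dz": 0, "ax": 0, "ay": 0, "az": 0.98},
    {"dx": 0, "dy": 0, "dz": 0, "ax": 0, "ay": 0, "az": 0.98},
    {"dx": 0, "dy": 0, "dz": 0, "ax": 0, "ay": 0, "az": 0.98},
    {"dx": 0, "dy": 0, "dz": 0, "ax": 0, "ay": 0, "az": 0.98},
    {"dx": 0, "dy": 0, "dz": 0, "ax": 0, "ay": 0, "az": 0.98},
    {"dx": 0, "dy": 0, "dz": 0, "ax": 0, "ay": 0, "az": 0.98},
  ],
  grip=0.5,
)

```text
time_s: 17.92
ee_pos: [0.4684, -0.4005, 0.2143]
orientation: [-3.141, -0.001, 1.627]
contact_force: [-0.0, -0.1, -0.1]
grip_width: 0.0713
grip_force: 0.0
```

drive_tool(
  rows=[
    {"dx": 0, "dy": 0, "dz": 0, "ax": 0, "ay": 0, "az": 0.98},
    {"dx": 0, "dy": 0, "dz": 0, "ax": 0, "ay": 0, "az": 0.98},
    {"dx": 0, "dy": 0, "dz": 0, "ax": 0, "ay": 0, "az": 0.98},
    {"dx": 0, "dy": 0, "dz": 0, "ax": 0, "ay": 0, "az": 0.98},
    {"dx": 0, "dy": 0, "dz": 0, "ax": 0, "ay": 0, "az": 0.98},
    {"dx": 0, "dy": 0, "dz": 0, "ax": 0, "ay": 0, "az": 0.98},
    {"dx": 0, "dy": 0, "dz": 0, "ax": 0, "ay": 0, "az": 0.98},
    {"dx": 0, "dy": 0, "dz": 0, "ax": 0, "ay": 0, "az": 0.98},
    {"dx": 0, "dy": 0, "dz": 0, "ax": 0, "ay": 0, "az": 0},
  ],
  grip=0.5,
)

```text
time_s: 19.05
ee_pos: [0.4684, -0.4005, 0.2145]
orientation: [-3.141, 0.0, 0.265]
contact_force: [-0.2, -0.2, -0.2]
grip_width: 0.0718
grip_force: 0.0
```

```bash
python3 go.py .468 -.400 .052 .267; python3 - <<'E'
from seg import *
from station import eyes
d=eyes.capture("top");np.savez("pics/top2.npz",**d)
P,h=cloud(d,(190,230,150,230)); m=(P[:,2]>.084)&(P[:,2]<.11)
for lo,hi in((.42,.485),(.485,.55),(.55,.62)):
    k=m&(P[:,0]>lo)&(P[:,0]<hi); print(P[k].mean(0).round(4),k.sum())
d=eyes.capture("side");np.savez("pics/side2.npz",**d)
P,h=cloud(d,(235,310,95,145)); m=((h[:,0]<8)|(h[:,0]>172))&(h[:,1]>150)
print("handle side",rect(P[m&(P[:,2]>.056)&(P[:,2]<.075)]))
d=eyes.capture("wrist");np.savez("pics/w3.npz",**d);cv2.imwrite("pics/w3.png",cv2.cvtColor(d["frame"],cv2.COLOR_RGB2BGR))
E
```

```text
t 19.05 pos [ 0.4684 -0.4005  0.2145] rpy [-3.141  0.     0.265] w 0.0718
az first -0.01 | then dx -0.01 dy -0.01 dz 3.25 j6 0.49
[0.446  0.3888 0.0986] 63
[0.5181 0.3774 0.0977] 65
[0.5852 0.3671 0.0993] 64
handle side (array([ 473.5, -395.6]), array([57.3, 23.2]), 19.4, 51)
```

View pics/w3.png

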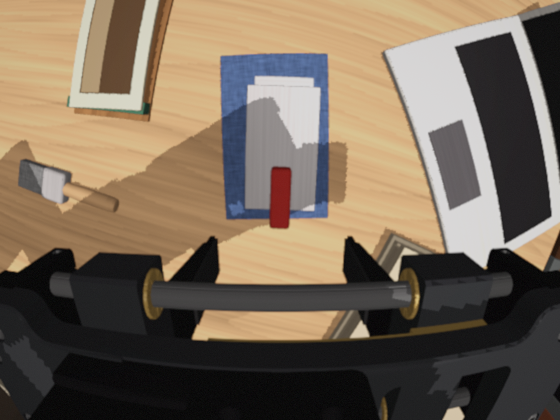

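```bash
python3 - <<'E'
from h import *
d=dict(np.load("pics/w3.npz"))
p=fish(d,[281,280],[170,227],.063);print("handle ends",p.round(4),p.mean(0).round(4),np.linalg.norm(p[0]-p[1]),np.arctan2(*(p[0]-p[1])[1::-1]))
b=fish(d,[247,321,244,315],[86,88,209,210],.006);print("blade",b.round(4),"width",np.linalg.norm(b[0]-b[1]),"front mid",b[:2].mean(0))
e=b[1]-b[0];print("blade yaw",np.arctan2(e[1],e[0])+np.pi/2)
q=fish(d,[221,327,228,327],[56,55,218,215],.003);print("pad",q.round(4),q.mean(0),np.arctan2(*(q[0]-q[2]+q[1]-q[3])[1::-1]))
E
```

```text
handle ends [[ 0.4968 -0.3934  0.063 ]
 [ 0.4423 -0.4073  0.063 ]] [ 0.4696 -0.4004  0.063 ] 0.05622588425947511 0.24998403057403865
blade [[ 0.5699 -0.3349  0.006 ]
 [ 0.5892 -0.4135  0.006 ]
 [ 0.4342 -0.3664  0.006 ]
 [ 0.4547 -0.4456  0.006 ]] width 0.08094973095390212 front mid [ 0.57955624 -0.37419056  0.006     ]
blade yaw 0.24180243006963265
pad [[ 0.597  -0.2968  0.003 ]
 [ 0.6285 -0.4102  0.003 ]
 [ 0.4177 -0.3505  0.003 ]
 [ 0.4519 -0.4615  0.003 ]] [ 0.52376398 -0.37974445  0.003     ] 0.2870171624359196
```

drive_tool(
  rows=[
    {"dx": 0.02, "dy": 0, "dz": 0.6, "ax": 0, "ay": 0, "az": 0.09},
    {"dx": 0, "dy": 0, "dz": 0.8, "ax": 0, "ay": 0, "az": 0},
    {"dx": 0, "dy": 0, "dz": 0.8, "ax": 0, "ay": 0, "az": 0},
    {"dx": 0, "dy": 0, "dz": 0.7, "ax": 0, "ay": 0, "az": 0},
    {"dx": 0, "dy": 0, "dz": 0.35, "ax": 0, "ay": 0, "az": 0},
    {"dx": 0, "dy": 0, "dz": 0, "ax": 0, "ay": 0, "az": 0},
  ],
  grip=0.5,
)

```text
time_s: 19.95
ee_pos: [0.4693, -0.4002, 0.0519]
orientation: [-3.14, 0.001, 0.249]
contact_force: [0.2, 0.5, 0.9]
grip_width: 0.0712
grip_force: 0.0
```

drive_tool(
  rows=[
    {"dx": 0, "dy": 0, "dz": 0, "ax": 0, "ay": 0, "az": 0},
    {"dx": 0, "dy": 0, "dz": 0, "ax": 0, "ay": 0, "az": 0},
    {"dx": 0, "dy": 0, "dz": 0, "ax": 0, "ay": 0, "az": 0},
    {"dx": 0, "dy": 0, "dz": 0, "ax": 0, "ay": 0, "az": 0},
    {"dx": 0, "dy": 0, "dz": 0, "ax": 0, "ay": 0, "az": 0},
    {"dx": 0, "dy": 0, "dz": 0, "ax": 0, "ay": 0, "az": 0},
    {"dx": 0, "dy": 0, "dz": 0, "ax": 0, "ay": 0, "az": 0},
  ],
  grip=-1,
)

```text
time_s: 20.82
ee_pos: [0.4694, -0.4003, 0.0526]
orientation: [-3.141, 0.0, 0.248]
contact_force: [-0.1, 0.5, 1.5]
grip_width: 0.0201
grip_force: 30.0
```

```bash
python3 go.py .47 -.4 .052 .25
```

```text
t 20.82 pos [ 0.4694 -0.4003  0.0526] rpy [-3.141  0.     0.248] w 0.0201
az first -0.01 | then dx 0.01 dy -0.00 dz 0.01 j6 0.51
```

drive_tool(
  rows=[
    {"dx": 0, "dy": 0, "dz": -0.3, "ax": 0, "ay": 0, "az": 0},
    {"dx": 0, "dy": 0, "dz": -0.55, "ax": 0, "ay": 0, "az": 0},
    {"dx": 0, "dy": 0, "dz": -0.55, "ax": 0, "ay": 0, "az": 0},
    {"dx": 0, "dy": 0, "dz": 0, "ax": 0, "ay": 0, "az": -0.9},
    {"dx": 0, "dy": 0, "dz": 0, "ax": 0, "ay": 0, "az": -0.95},
    {"dx": 0, "dy": 0, "dz": 0, "ax": 0, "ay": 0, "az": -0.95},
    {"dx": 0, "dy": 0, "dz": 0, "ax": 0, "ay": 0, "az": -0.95},
    {"dx": 0, "dy": 0, "dz": 0, "ax": 0, "ay": 0, "az": -0.95},
    {"dx": 0, "dy": 0, "dz": 0, "ax": 0, "ay": 0, "az": -0.95},
    {"dx": 0, "dy": 0, "dz": 0, "ax": 0, "ay": 0, "az": -0.95},
    {"dx": 0, "dy": 0, "dz": 0, "ax": 0, "ay": 0, "az": -0.95},
    {"dx": 0, "dy": 0, "dz": 0, "ax": 0, "ay": 0, "az": -0.6},
  ],
  grip=-1,
)

```text
time_s: 22.32
ee_pos: [0.4695, -0.4004, 0.1235]
orientation: [3.141, 0.0, 1.675]
contact_force: [-1.0, -1.1, -1.6]
grip_width: 0.0198
grip_force: 30.0
```

drive_tool(
  rows=[
    {"dx": 0.1, "dy": 0.5, "dz": 0, "ax": 0, "ay": 0, "az": 0},
    {"dx": 0.1, "dy": 0.6, "dz": 0, "ax": 0, "ay": 0, "az": 0},
    {"dx": 0.1, "dy": 0.6, "dz": 0, "ax": 0, "ay": 0, "az": 0},
    {"dx": 0.1, "dy": 0.6, "dz": 0, "ax": 0, "ay": 0, "az": 0},
    {"dx": 0.07, "dy": 0.56, "dz": 0, "ax": 0, "ay": 0, "az": 0},
    {"dx": 0, "dy": 0, "dz": 0, "ax": 0, "ay": 0, "az": 0},
    {"dx": 0, "dy": 0, "dz": 0, "ax": 0, "ay": 0, "az": 0},
  ],
  grip=-1,
)

```text
time_s: 23.2
ee_pos: [0.6094, -0.3623, 0.1226]
orientation: [-3.141, -0.0, 1.67]
contact_force: [-0.6, -0.3, -2.7]
grip_width: 0.0198
grip_force: 30.0
```

```bash
python3 go.py .6093 -.363 .062 1.67;  python3 - <<'E'
from station import eyes
from h import *
d=eyes.capture("wrist");np.savez("pics/w4.npz",**d);cv2.imwrite("pics/w4.png",cv2.cvtColor(d["frame"],cv2.COLOR_RGB2BGR))
E
```

```text
t 23.2 pos [ 0.6094 -0.3623  0.1226] rpy [-3.141 -0.     1.67 ] w 0.0198
az first 0.00 | then dx -0.01 dy -0.00 dz 1.21 j6 -0.73
```

View pics/w4.png

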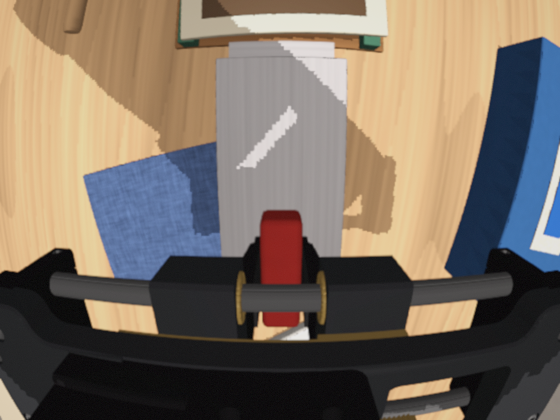

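drive_tool(
  rows=[
    {"dx": 0, "dy": 0, "dz": 0.3, "ax": 0, "ay": 0, "az": 0},
    {"dx": 0, "dy": 0, "dz": 0.4, "ax": 0, "ay": 0, "az": 0},
    {"dx": 0, "dy": 0, "dz": 0.35, "ax": 0, "ay": 0, "az": 0},
    {"dx": 0, "dy": 0, "dz": 0.16, "ax": 0, "ay": 0, "az": 0},
    {"dx": 0, "dy": 0, "dz": 0, "ax": 0, "ay": 0, "az": 0},
    {"dx": 0, "dy": 0, "dz": 0, "ax": 0, "ay": 0, "az": 0},
  ],
  grip=-1,
)

```text
time_s: 24.0
ee_pos: [0.6097, -0.3629, 0.0626]
orientation: [3.141, 0.001, 1.671]
contact_force: [-0.3, 0.2, -1.9]
grip_width: 0.0197
grip_force: 30.0
```

```bash
python3 go.py .5973 -.2426 .062 1.67;  python3 - <<'E'
from station import eyes
from h import *
d=dict(np.load("pics/w4.npz"))
p=fish(d,[181,386],[38,37],.03);print("print edge",p.round(4),p.mean(0),np.degrees(np.arctan2(*(p[1]-p[0])[1::-1])),np.linalg.norm(p[1]-p[0]))
b=fish(d,[229,334],[42,42],.0761);print("blade front",b.round(4))
u=np.array([np.cos(1.67),np.sin(1.67),0]);print("print c",p.mean(0)+.05*u)
d=eyes.capture("side");np.savez("pics/side3.npz",**d);cv2.imwrite("pics/side3.png",cv2.resize(cv2.cvtColor(d["frame"],cv2.COLOR_RGB2BGR)[80:200,200:340],None,fx=5,fy=5,interpolation=cv2.INTER_CUBIC))
E
```

```text
t 24.0 pos [ 0.6097 -0.3629  0.0626] rpy [3.141e+00 1.000e-03 1.671e+00] w 0.0197
az first 0.00 | then dx 2.42 dy -0.01 dz 0.01 j6 -0.73
print edge [[ 0.5191 -0.2281  0.03  ]
 [ 0.6757 -0.2112  0.03  ]] [ 0.59737352 -0.2196217   0.03      ] 6.1521914395079715 0.15750978904851992
blade front [[ 0.5658 -0.242   0.0761]
 [ 0.6292 -0.2357  0.0761]]
print c [ 0.59242147 -0.16986753  0.03      ]
```

View pics/side3.png

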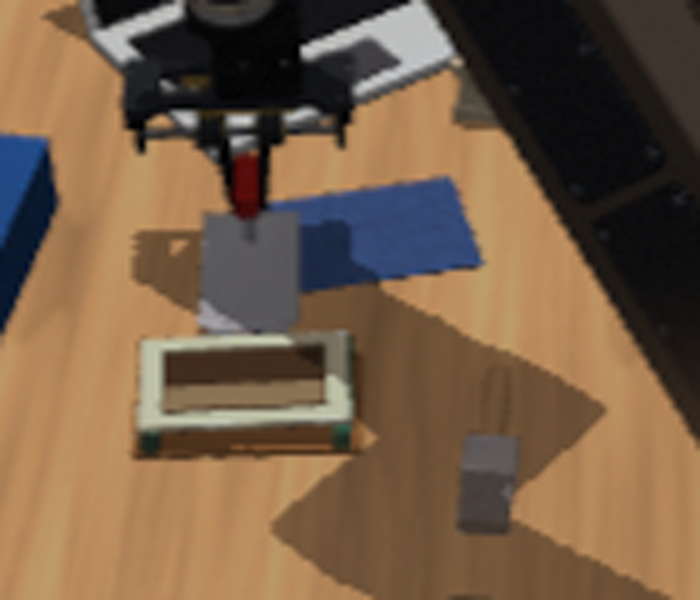

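drive_tool(
  rows=[
    {"dx": 0.15, "dy": 0, "dz": 0, "ax": 0, "ay": 0, "az": 0},
    {"dx": 0.25, "dy": 0, "dz": 0, "ax": 0, "ay": 0, "az": 0},
    {"dx": 0.3, "dy": 0, "dz": 0, "ax": 0, "ay": 0, "az": 0},
    {"dx": 0.3, "dy": 0, "dz": 0, "ax": 0, "ay": 0, "az": 0},
    {"dx": 0.3, "dy": 0, "dz": 0, "ax": 0, "ay": 0, "az": 0},
    {"dx": 0.3, "dy": 0, "dz": 0, "ax": 0, "ay": 0, "az": 0},
    {"dx": 0.3, "dy": 0, "dz": 0, "ax": 0, "ay": 0, "az": 0},
    {"dx": 0.25, "dy": 0, "dz": 0, "ax": 0, "ay": 0, "az": 0},
    {"dx": 0.15, "dy": 0, "dz": 0, "ax": 0, "ay": 0, "az": 0},
    {"dx": 0.1, "dy": 0, "dz": 0, "ax": 0, "ay": 0, "az": 0},
    {"dx": 0, "dy": 0, "dz": 0, "ax": 0, "ay": 0, "az": 0},
  ],
  grip=-1,
)

```text
time_s: 25.42
ee_pos: [0.5975, -0.2432, 0.0621]
orientation: [3.142, -0.0, 1.671]
contact_force: [-0.4, -0.3, -2.0]
grip_width: 0.0197
grip_force: 30.0
```

```bash
python3 go.py .5973 -.2426 .062 1.67;  python3 - <<'E'
from station import eyes
from seg import *
d=eyes.capture("top");np.savez("pics/top3.npz",**d)
Q,h=cloud(d,(340,392,140,205),.030); m=(h[:,1]<70)&(h[:,2]>120); print("print",rect(Q[m]))
d=eyes.capture("wrist");np.savez("pics/w5.npz",**d);cv2.imwrite("pics/w5.png",cv2.cvtColor(d["frame"],cv2.COLOR_RGB2BGR))
E
```

```text
t 25.43 pos [ 0.5975 -0.2432  0.0621] rpy [ 3.142 -0.     1.671] w 0.0197
az first 0.00 | then dx 0.01 dy -0.00 dz 0.00 j6 -0.59
print (array([ 593., -149.]), array([132.9, 197.7]), 59.8, 285)
```

View pics/w5.png

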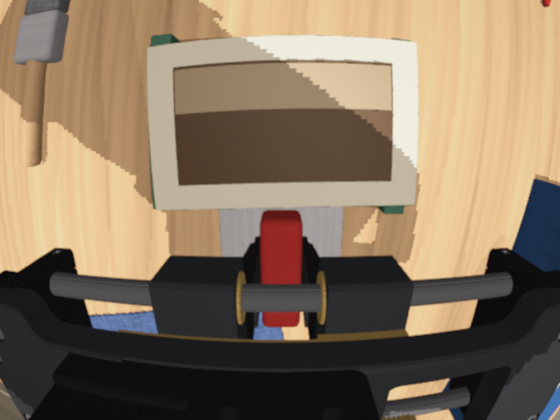

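```bash
python3 - <<'E'
from h import *
d=dict(np.load("pics/w5.npz"))
p=fish(d,[149,416,156,415],[46,42,208,204],.03);c=p.mean(0);print(p.round(4),c)
T=np.array([.5975,-.2432]);u=np.array([np.cos(1.67),np.sin(1.67)]);v=np.array([np.sin(1.67),-np.cos(1.67)])
print("c rel TCP in tool",(c[:2]-T)@u,(c[:2]-T)@v,"yaw off",[np.degrees(np.arctan2(*(p[i]-p[j])[1::-1]))for i,j in((1,0),(3,2),(0,2),(1,3))])
E
```

```text
[[ 0.508  -0.1294  0.03  ]
 [ 0.6647 -0.1109  0.03  ]
 [ 0.5188 -0.2276  0.03  ]
 [ 0.6773 -0.2093  0.03  ]] [ 0.5922179  -0.16927481  0.03      ]
c rel TCP in tool 0.07408487350410721 0.0020654968970409424 yaw off [np.float64(6.730973349104386), np.float64(6.59397949296569), np.float64(96.26403825661394), np.float64(97.31590356107141)]
```

drive_tool(
  rows=[
    {"dx": 0, "dy": 0, "dz": -0.06, "ax": 0, "ay": 0, "az": 0},
    {"dx": 0, "dy": 0, "dz": -0.06, "ax": 0, "ay": 0, "az": 0},
    {"dx": 0, "dy": 0, "dz": -0.06, "ax": 0, "ay": 0, "az": 0},
    {"dx": 0, "dy": 0, "dz": -0.06, "ax": 0, "ay": 0, "az": 0},
    {"dx": 0, "dy": 0, "dz": -0.08, "ax": 0, "ay": 0, "az": 0},
    {"dx": 0, "dy": 0, "dz": -0.1, "ax": 0, "ay": 0, "az": 0},
    {"dx": 0, "dy": 0, "dz": -0.12, "ax": 0, "ay": 0, "az": 0},
    {"dx": 0, "dy": 0, "dz": -0.14, "ax": 0, "ay": 0, "az": 0},
    {"dx": 0, "dy": 0, "dz": -0.16, "ax": 0, "ay": 0, "az": 0},
    {"dx": 0, "dy": 0, "dz": -0.16, "ax": 0, "ay": 0, "az": 0},
    {"dx": 0, "dy": 0, "dz": -0.12, "ax": 0, "ay": 0, "az": 0},
    {"dx": 0, "dy": 0, "dz": -0.08, "ax": 0, "ay": 0, "az": 0},
  ],
  grip=-1,
)

```text
time_s: 27.02
ee_pos: [0.5975, -0.2433, 0.1226]
orientation: [3.141, 0.0, 1.671]
contact_force: [1.0, -0.3, -2.7]
grip_width: 0.0199
grip_force: 30.0
```

```bash
python3 go.py .5973 -.2426 .122 1.67;  python3 - <<'E'
from station import eyes
from h import *
d=eyes.capture("side");np.savez("pics/side4.npz",**d)
w=eyes.capture("wrist");np.savez("pics/w6.npz",**w)
a=cv2.resize(d["frame"][100:200,200:340],(560,400),interpolation=cv2.INTER_CUBIC);b=w["frame"][:300]
b=cv2.resize(b,(373,200));o=np.zeros((600,560,3),np.uint8);o[:400]=a;o[400:,:373]=b
cv2.imwrite("pics/m6.png",cv2.cvtColor(o,cv2.COLOR_RGB2BGR))
E
```

```text
t 27.02 pos [ 0.5975 -0.2433  0.1226] rpy [3.141 0.    1.671] w 0.0199
az first 0.00 | then dx 0.01 dy -0.00 dz 0.01 j6 -0.59
```

View pics/m6.png

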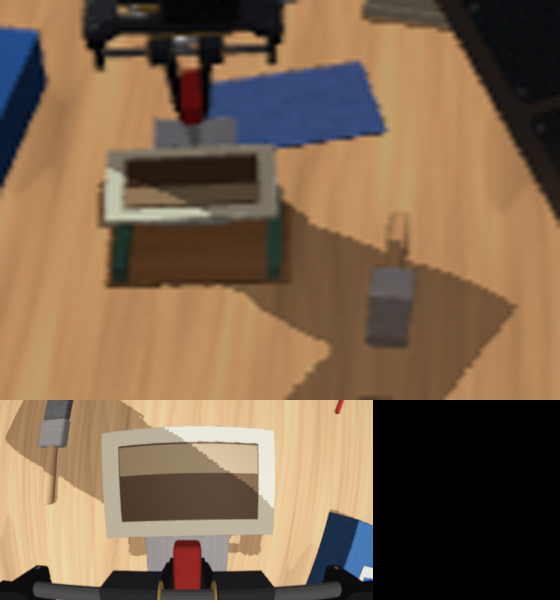

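drive_tool(
  rows=[
    {"dx": 0, "dy": 0, "dz": 0, "ax": 0, "ay": 0, "az": 0.1},
    {"dx": 0, "dy": 0, "dz": 0, "ax": 0, "ay": 0, "az": 0.18},
    {"dx": 0, "dy": 0, "dz": 0, "ax": 0, "ay": 0, "az": 0.17},
    {"dx": 0, "dy": 0, "dz": 0, "ax": 0, "ay": 0, "az": 0.1},
    {"dx": 0.1, "dy": 0, "dz": 0, "ax": 0, "ay": 0, "az": 0},
    {"dx": 0.2, "dy": -0.04, "dz": 0, "ax": 0, "ay": 0, "az": 0},
    {"dx": 0.3, "dy": -0.04, "dz": 0, "ax": 0, "ay": 0, "az": 0},
    {"dx": 0.4, "dy": -0.04, "dz": 0, "ax": 0, "ay": 0, "az": 0},
    {"dx": 0.4, "dy": -0.04, "dz": 0, "ax": 0, "ay": 0, "az": 0},
    {"dx": 0.4, "dy": -0.04, "dz": 0, "ax": 0, "ay": 0, "az": 0},
    {"dx": 0.4, "dy": -0.04, "dz": 0, "ax": 0, "ay": 0, "az": 0},
    {"dx": 0.4, "dy": -0.04, "dz": 0, "ax": 0, "ay": 0, "az": 0},
  ],
  grip=-1,
)

```text
time_s: 28.62
ee_pos: [0.5828, -0.1119, 0.1222]
orientation: [3.141, -0.0, 1.575]
contact_force: [0.2, -0.5, -2.8]
grip_width: 0.0198
grip_force: 30.0
```

drive_tool(
  rows=[
    {"dx": 0.4, "dy": -0.04, "dz": 0, "ax": 0, "ay": 0, "az": 0},
    {"dx": 0.4, "dy": -0.04, "dz": 0, "ax": 0, "ay": 0, "az": 0},
    {"dx": 0.4, "dy": -0.04, "dz": 0, "ax": 0, "ay": 0, "az": 0},
    {"dx": 0.4, "dy": -0.04, "dz": 0, "ax": 0, "ay": 0, "az": 0},
    {"dx": 0.4, "dy": -0.04, "dz": 0, "ax": 0, "ay": 0, "az": 0},
    {"dx": 0.4, "dy": -0.04, "dz": 0, "ax": 0, "ay": 0, "az": 0},
    {"dx": 0.4, "dy": -0.04, "dz": 0, "ax": 0, "ay": 0, "az": 0},
    {"dx": 0.4, "dy": -0.04, "dz": 0, "ax": 0, "ay": 0, "az": 0},
    {"dx": 0.3, "dy": -0.04, "dz": 0, "ax": 0, "ay": 0, "az": 0},
    {"dx": 0.2, "dy": -0.04, "dz": 0, "ax": 0, "ay": 0, "az": 0},
    {"dx": 0.1, "dy": 0, "dz": 0, "ax": 0, "ay": 0, "az": 0},
    {"dx": 0, "dy": 0, "dz": 0, "ax": 0, "ay": 0, "az": 0},
  ],
  grip=-1,
)

```text
time_s: 30.12
ee_pos: [0.5624, 0.0766, 0.1221]
orientation: [3.141, -0.0, 1.575]
contact_force: [0.5, -0.1, -2.9]
grip_width: 0.0194
grip_force: 30.0
```

```bash
python3 go.py .5593 .095 .122 1.575;  python3 - <<'E'
from station import eyes
from seg import *
d=dict(np.load("pics/side3.npz"))
P,h=cloud(d,(212,282,205,250),.024); m=(h[:,1]<60)&(h[:,2]>165);print("battens side",rect(P[m]))
P,h=cloud(d,(212,282,205,250),.006); m=(h[:,1]<60)&(h[:,2]<=165);print("base side",rect(P[m]))
w=eyes.capture("wrist");np.savez("pics/w7.npz",**w)
# print in wrist image: cream mount, on plane of print top
v,u=np.mgrid[0:225,60:520];u=u.ravel();v=v.ravel()
hs=cv2.cvtColor(w["frame"],cv2.COLOR_RGB2HSV)[v,u].astype(int)
z=.1226-.0495+.003+.006
D=w["depth"][v,u];m=D>0
P=fish(w,u,v,z);T=np.array([.5593,.095])
k=(hs[:,1]<70)&(hs[:,2]>110)&(P[:,1]>.11)
M=np.zeros((420,560),np.uint8);M[v[k],u[k]]=255
n,l,s,c=cv2.connectedComponentsWithStats(M)
for i in np.argsort(-s[1:,4])[:4]+1:
    q=l[v,u]==i; print(s[i],rect(P[q]))
t=eyes.capture("top");np.savez("pics/top4.npz",**t)
P,h=cloud(t,(230,300,140,220)); m=(P[:,2]>.065)&(P[:,2]<.1)&(h[:,1]<90); print("print top(depth)",rect(P[m]))
A=np.c_[P[m][:,:2],np.ones(m.sum())];print("plane",np.linalg.lstsq(A,P[m][:,2],rcond=None)[0].round(3))
E
```

```text
t 30.12 pos [0.5624 0.0766 0.1221] rpy [ 3.141 -0.     1.575] w 0.0194
az first -0.00 | then dx 0.37 dy -0.06 dz 0.00 j6 0.01
battens side (array([564.8, 169.9]), array([158.3, 103.5]), 0.1, 172)
base side (array([563.8, 164.6]), array([173.7, 124.8]), 0.7, 1177)
[  152    32   262   159 15419] (array([563.5, 158.5]), array([160.9,  97.3]), 0.1, 15419)
[ 220   67  135   38 3820] (array([565.7, 171.8]), array([78.6, 22.3]), 0.9, 3820)
[503   0  17 116 999] (array([725.1, 211.9]), array([90.1, 16.6]), 86.5, 999)
[486   0  25 115 672] (array([705.8, 206.1]), array([21.6, 82.7]), 7.1, 672)
print top(depth) (array([561.3, 157.5]), array([158.1,  83.4]), 1.3, 610)
plane [-0.002 -0.006  0.084]
```

```bash
cat > wp.py <<'E'
from seg import *
def wprint(w,z):
    v,u=np.mgrid[0:235,60:520];u=u.ravel();v=v.ravel()
    hs=cv2.cvtColor(w["frame"],cv2.COLOR_RGB2HSV)[v,u].astype(int);P=fish(w,u,v,z)
    k=(hs[:,1]<70)&(hs[:,2]>110)
    M=np.zeros((420,560),np.uint8);M[v[k],u[k]]=255
    n,l,s,c=cv2.connectedComponentsWithStats(M);i=1+np.argmax(s[1:,4]);q=l[v,u]==i
    return P[q],s[i]
E
python3 - <<'E'
from wp import *
for n,z in(("w5",.030),("w6",.0821),("w7",.0816)):
    w=dict(np.load(f"pics/{n}.npz"));P,s=wprint(w,z);print(n,s,rect(P),"ymin",P[:,1].min(),np.percentile(P[:,1],[1,99]))
    row=w["frame"][30:235,200];hs=cv2.cvtColor(row[:,None],cv2.COLOR_RGB2HSV)[:,0].astype(int)
    k=np.where((hs[:,1]<70)&(hs[:,2]>110))[0]+30
    k2=k[np.r_[True,np.diff(k)>1]],k[np.r_[np.diff(k)>1,True]]
    print("col200 runs",k2,fish(w,[200]*2,[k[0],k[-1]],z).round(4)[:,:2].tolist())
E
```

```text
w5 [  147    35   272   200 21913] (array([ 592.3, -178.2]), array([161., 118.]), 7.0, 21913) ymin -0.2398754968033444 [-0.23544812 -0.11489221]
col200 runs (array([ 40, 184]), array([ 64, 208])) [[0.5395, -0.126], [0.5472, -0.2248]]
w6 [  152    39   262   196 20706] (array([ 593.2, -179.8]), array([160.1, 120.6]), 7.0, 20706) ymin -0.24301553034610984 [-0.2385819  -0.11501442]
col200 runs (array([ 44, 182]), array([ 67, 205])) [[0.5375, -0.1263], [0.5452, -0.2253]]
w7 [  152    32   262   203 21896] (array([563.6, 144.2]), array([161.2, 126.5]), 0.2, 21896) ymin 0.08078471539359192 [0.08242469 0.2033719 ]
col200 runs (array([ 38,  43, 182]), array([ 38,  67, 205])) [[0.5137, 0.2027], [0.5119, 0.0997]]
```

drive_tool(
  rows=[
    {"dx": 0.1, "dy": -0.02, "dz": 0, "ax": 0, "ay": 0, "az": 0},
    {"dx": 0.14, "dy": -0.02, "dz": 0, "ax": 0, "ay": 0, "az": 0},
    {"dx": 0.1, "dy": 0, "dz": 0, "ax": 0, "ay": 0, "az": 0},
    {"dx": 0.03, "dy": 0, "dz": 0, "ax": 0, "ay": 0, "az": 0},
    {"dx": 0, "dy": 0, "dz": 0.1, "ax": 0, "ay": 0, "az": 0},
    {"dx": 0, "dy": 0, "dz": 0.15, "ax": 0, "ay": 0, "az": 0},
    {"dx": 0, "dy": 0, "dz": 0.2, "ax": 0, "ay": 0, "az": 0},
    {"dx": 0, "dy": 0, "dz": 0.2, "ax": 0, "ay": 0, "az": 0},
    {"dx": 0, "dy": 0, "dz": 0.12, "ax": 0, "ay": 0, "az": 0},
    {"dx": 0, "dy": 0, "dz": 0.06, "ax": 0, "ay": 0, "az": 0},
    {"dx": 0, "dy": 0, "dz": 0, "ax": 0, "ay": 0, "az": 0},
  ],
  grip=-1,
)

```text
time_s: 31.6
ee_pos: [0.5602, 0.095, 0.0805]
orientation: [-3.141, -0.0, 1.575]
contact_force: [-0.3, 1.7, -2.0]
grip_width: 0.0193
grip_force: 30.0
```

```bash
python3 go.py .5605 .095 .062 1.575;  python3 - <<'E'
from station import eyes
from wp import *
w=eyes.capture("wrist");np.savez("pics/w8.npz",**w)
z=.0806-.0495+.009
P,s=wprint(w,z);print(s,rect(P))
hs=cv2.cvtColor(w["frame"],cv2.COLOR_RGB2HSV).astype(int)
for c in(100,120,140,150,160,180,200,400,420,440):
    k=np.where((hs[20:235,c,1]<70)&(hs[20:235,c,2]>110))[0]+20
    if len(k): print(c,list(zip(k[np.r_[True,np.diff(k)>1]],k[np.r_[np.diff(k)>1,True]])))
E
```

```text
t 31.6 pos [0.5602 0.095  0.0805] rpy [-3.141 -0.     1.575] w 0.0193
az first -0.00 | then dx -0.00 dy 0.01 dz 0.37 j6 0.05
[  152    39   262   196 21025] (array([561.4, 160. ]), array([161.1, 121.1]), 0.2, 21025)
160 [(np.int64(49), np.int64(202))]
180 [(np.int64(42), np.int64(69)), (np.int64(144), np.int64(144)), (np.int64(147), np.int64(206))]
200 [(np.int64(44), np.int64(67)), (np.int64(182), np.int64(205))]
400 [(np.int64(44), np.int64(201))]
```

drive_tool(
  rows=[
    {"dx": 0, "dy": 0, "dz": 0.04, "ax": 0, "ay": 0, "az": 0},
    {"dx": 0, "dy": 0, "dz": 0.04, "ax": 0, "ay": 0, "az": 0},
    {"dx": 0, "dy": 0, "dz": 0.04, "ax": 0, "ay": 0, "az": 0},
    {"dx": 0, "dy": 0, "dz": 0.04, "ax": 0, "ay": 0, "az": 0},
    {"dx": 0, "dy": 0, "dz": 0.04, "ax": 0, "ay": 0, "az": 0},
    {"dx": 0, "dy": 0, "dz": 0.04, "ax": 0, "ay": 0, "az": 0},
    {"dx": 0, "dy": 0, "dz": 0.04, "ax": 0, "ay": 0, "az": 0},
    {"dx": 0, "dy": 0, "dz": 0.05, "ax": 0, "ay": 0, "az": 0},
    {"dx": 0, "dy": 0, "dz": 0.04, "ax": 0, "ay": 0, "az": 0},
    {"dx": 0, "dy": 0, "dz": 0, "ax": 0, "ay": 0, "az": 0},
  ],
  grip=-1,
)

```text
time_s: 32.9
ee_pos: [0.5601, 0.095, 0.062]
orientation: [-3.141, -0.0, 1.575]
contact_force: [0.6, -0.1, -1.6]
grip_width: 0.0197
grip_force: 30.0
```

```bash
python3 go.py .5605 .095 .062 1.575;  python3 - <<'E'
from station import eyes
from wp import *
w=eyes.capture("wrist");np.savez("pics/w9.npz",**w)
P,s=wprint(w,.030);print(s,rect(P))
hs=cv2.cvtColor(w["frame"],cv2.COLOR_RGB2HSV).astype(int)
for c in(180,200,400):
    k=np.where((hs[20:235,c,1]<70)&(hs[20:235,c,2]>110))[0]+20
    print(c,k[0],k[-1],fish(w,[c]*2,[k[0],k[-1]],.03).round(4).tolist())
E
```

```text
t 32.9 pos [0.5601 0.095  0.062 ] rpy [-3.141 -0.     1.575] w 0.0197
az first -0.00 | then dx -0.00 dy 0.01 dz -0.00 j6 0.05
[  147    35   272   200 22244] (array([561.5, 162.7]), array([161.1, 120.7]), 0.2, 22244)
180 42 209 [[0.5016, 0.2174, 0.03], [0.4992, 0.1178, 0.03]]
200 40 209 [[0.5137, 0.2175, 0.03], [0.5118, 0.1179, 0.03]]
400 36 211 [[0.6294, 0.223, 0.03], [0.633, 0.117, 0.03]]
```

drive_tool(
  rows=[
    {"dx": -0.1, "dy": 0, "dz": 0, "ax": 0, "ay": 0, "az": 0},
    {"dx": -0.2, "dy": 0, "dz": 0, "ax": 0, "ay": 0, "az": 0},
    {"dx": -0.3, "dy": 0, "dz": 0, "ax": 0, "ay": 0, "az": 0},
    {"dx": -0.35, "dy": 0, "dz": 0, "ax": 0, "ay": 0, "az": 0},
    {"dx": -0.35, "dy": 0, "dz": 0, "ax": 0, "ay": 0, "az": 0},
    {"dx": -0.35, "dy": 0, "dz": 0, "ax": 0, "ay": 0, "az": 0},
    {"dx": -0.35, "dy": 0, "dz": 0, "ax": 0, "ay": 0, "az": 0},
    {"dx": -0.3, "dy": 0, "dz": 0, "ax": 0, "ay": 0, "az": 0},
    {"dx": -0.2, "dy": 0, "dz": 0, "ax": 0, "ay": 0, "az": 0},
    {"dx": 0, "dy": 0, "dz": 0, "ax": 0, "ay": 0, "az": 0},
    {"dx": 0, "dy": 0, "dz": 0, "ax": 0, "ay": 0, "az": 0},
  ],
  grip=-1,
)

```text
time_s: 34.33
ee_pos: [0.5606, -0.0296, 0.0621]
orientation: [-3.142, -0.0, 1.575]
contact_force: [0.6, 0.4, -1.2]
grip_width: 0.02
grip_force: 30.0
```

```bash
python3 go.py .5605 -.03 .122 1.575;  python3 - <<'E'
from station import eyes
from seg import *
t=eyes.capture("top");np.savez("pics/top5.npz",**t)
P,h=cloud(t,(235,300,140,220),.030); m=(h[:,1]<70)&(h[:,2]>130); print("print",rect(P[m]))
s=eyes.capture("side");np.savez("pics/side5.npz",**s)
P,h=cloud(s,(205,285,195,250)); m=(P[:,2]>.025)&(P[:,2]<.04); print("print side",rect(P[m]),np.median(P[m,2]))
A=np.c_[P[m][:,:2],np.ones(m.sum())];print("plane",np.linalg.lstsq(A,P[m][:,2],rcond=None)[0].round(3))
E
```

```text
t 34.33 pos [ 0.5606 -0.0296  0.0621] rpy [-3.142 -0.     1.575] w 0.02
az first -0.00 | then dx -0.01 dy -0.00 dz -1.20 j6 -0.17
print (array([579.8, 139.4]), array([164.7, 127.3]), 89.4, 749)
print side (array([539.5, 172.6]), array([211.9, 108.6]), 0.4, 1154) 0.030811233042689512
plane [0.001 0.006 0.029]
```

drive_tool(
  rows=[
    {"dx": 0, "dy": 0, "dz": -0.3, "ax": 0, "ay": 0, "az": 0},
    {"dx": 0, "dy": 0, "dz": -0.6, "ax": 0, "ay": 0, "az": 0},
    {"dx": 0, "dy": 0, "dz": -0.7, "ax": 0, "ay": 0, "az": 0},
    {"dx": -0.64, "dy": -0.2, "dz": 0, "ax": 0, "ay": 0, "az": 0},
    {"dx": -0.8, "dy": -0.2, "dz": 0, "ax": 0, "ay": 0, "az": 0},
    {"dx": -0.8, "dy": -0.2, "dz": 0, "ax": 0, "ay": 0, "az": 0},
    {"dx": -0.9, "dy": -0.2, "dz": 0, "ax": 0, "ay": 0, "az": 0},
    {"dx": -0.9, "dy": -0.2, "dz": 0, "ax": 0, "ay": 0, "az": 0},
    {"dx": -0.9, "dy": -0.2, "dz": 0, "ax": 0, "ay": 0, "az": 0},
    {"dx": -0.9, "dy": -0.2, "dz": 0, "ax": 0, "ay": 0, "az": 0},
    {"dx": -0.8, "dy": -0.2, "dz": 0, "ax": 0, "ay": 0, "az": 0},
    {"dx": -0.7, "dy": -0.2, "dz": 0, "ax": 0, "ay": 0, "az": 0},
  ],
  grip=-1,
)

```text
time_s: 35.92
ee_pos: [0.4717, -0.3986, 0.1432]
orientation: [3.141, 0.001, 1.575]
contact_force: [0.9, -0.4, -0.7]
grip_width: 0.0199
grip_force: 30.0
```

drive_tool(
  rows=[
    {"dx": 0, "dy": 0, "dz": 0, "ax": 0, "ay": 0, "az": 0.7},
    {"dx": 0, "dy": 0, "dz": 0, "ax": 0, "ay": 0, "az": 0.9},
    {"dx": 0, "dy": 0, "dz": 0, "ax": 0, "ay": 0, "az": 0.9},
    {"dx": 0, "dy": 0, "dz": 0, "ax": 0, "ay": 0, "az": 0.9},
    {"dx": 0, "dy": 0, "dz": 0, "ax": 0, "ay": 0, "az": 0.9},
    {"dx": 0, "dy": 0, "dz": 0, "ax": 0, "ay": 0, "az": 0.9},
    {"dx": 0, "dy": 0, "dz": 0, "ax": 0, "ay": 0, "az": 0.9},
    {"dx": 0, "dy": 0, "dz": 0, "ax": 0, "ay": 0, "az": 0.9},
    {"dx": 0, "dy": 0, "dz": 0, "ax": 0, "ay": 0, "az": 0.59},
    {"dx": 0, "dy": 0, "dz": 0, "ax": 0, "ay": 0, "az": 0},
    {"dx": 0, "dy": 0, "dz": 0, "ax": 0, "ay": 0, "az": 0},
  ],
  grip=-1,
)

```text
time_s: 37.3
ee_pos: [0.4722, -0.3972, 0.1426]
orientation: [3.141, -0.0, 0.252]
contact_force: [0.2, -0.0, -1.6]
grip_width: 0.0194
grip_force: 30.0
```

```bash
python3 go.py .472 -.397 .0535 .25;  python3 - <<'E'
from station import eyes
from seg import *
t=eyes.capture("top");np.savez("pics/top6.npz",**t)
P,h=cloud(t,(243,296,145,212),.030); m=(h[:,1]<70)&(h[:,2]>130); print("print+battens",rect(P[m]))
P,h=cloud(t,(243,296,145,212)); m=(P[:,2]>.026)&(P[:,2]<.04); print("by depth",rect(P[m]))
m=(P[:,2]>.015)&(P[:,2]<.05)
hh=h; k=(hh[:,1]>100)&(hh[:,2]<140)&(P[:,2]>.02); print("brown picture",rect(P[k]))
s=eyes.capture("side");np.savez("pics/side6.npz",**s)
P,h=cloud(s,(205,285,195,250)); m=(P[:,2]>.0285)&(P[:,2]<.04)&(P[:,0]>.455); print("side",rect(P[m]),np.median(P[m,2]))
E
```

```text
t 37.3 pos [ 0.4722 -0.3972  0.1426] rpy [ 3.141 -0.     0.252] w 0.0194
az first 0.01 | then dx -0.00 dy -0.00 dz 1.78 j6 0.51
print+battens (array([556.6, 167.9]), array([108.4, 174.1]), 89.9, 880)
by depth (array([560.5, 168.8]), array([159.9, 106.6]), 1.2, 1084)
brown picture (array([559.7, 157.4]), array([ 33.9, 112.9]), 87.1, 76)
side (array([565.4, 171. ]), array([160.3, 106.6]), 3.9, 928) 0.031400465375220454
```

drive_tool(
  rows=[
    {"dx": 0, "dy": 0, "dz": 0.3, "ax": 0, "ay": 0, "az": 0},
    {"dx": 0, "dy": 0, "dz": 0.4, "ax": 0, "ay": 0, "az": 0},
    {"dx": 0, "dy": 0, "dz": 0.4, "ax": 0, "ay": 0, "az": 0},
    {"dx": 0, "dy": 0, "dz": 0.3, "ax": 0, "ay": 0, "az": 0},
    {"dx": 0, "dy": 0, "dz": 0.2, "ax": 0, "ay": 0, "az": 0},
    {"dx": 0, "dy": 0, "dz": 0.1, "ax": 0, "ay": 0, "az": 0},
    {"dx": 0, "dy": 0, "dz": 0.08, "ax": 0, "ay": 0, "az": 0},
    {"dx": 0, "dy": 0, "dz": 0, "ax": 0, "ay": 0, "az": 0},
    {"dx": 0, "dy": 0, "dz": 0, "ax": 0, "ay": 0, "az": 0},
  ],
  grip=-1,
)

```text
time_s: 38.52
ee_pos: [0.4722, -0.3974, 0.0535]
orientation: [3.141, -0.0, 0.25]
contact_force: [-0.5, -0.1, -0.7]
grip_width: 0.0196
grip_force: 30.0
```

drive_tool(
  rows=[
    {"dx": 0, "dy": 0, "dz": 0, "ax": 0, "ay": 0, "az": 0},
    {"dx": 0, "dy": 0, "dz": 0, "ax": 0, "ay": 0, "az": 0},
    {"dx": 0, "dy": 0, "dz": 0, "ax": 0, "ay": 0, "az": 0},
    {"dx": 0, "dy": 0, "dz": 0, "ax": 0, "ay": 0, "az": 0},
    {"dx": 0, "dy": 0, "dz": -0.3, "ax": 0, "ay": 0, "az": 0},
    {"dx": 0, "dy": 0, "dz": -0.6, "ax": 0, "ay": 0, "az": 0},
    {"dx": 0, "dy": 0, "dz": -0.8, "ax": 0, "ay": 0, "az": 0},
    {"dx": 0, "dy": 0, "dz": -0.8, "ax": 0, "ay": 0, "az": 0},
    {"dx": 0, "dy": 0, "dz": -0.7, "ax": 0, "ay": 0, "az": 0},
    {"dx": 0, "dy": 0, "dz": 0, "ax": 0, "ay": 0, "az": 0},
    {"dx": 0, "dy": 0, "dz": 0, "ax": 0, "ay": 0, "az": 0},
  ],
  grip=0.5,
)

```text
time_s: 39.9
ee_pos: [0.4718, -0.397, 0.2132]
orientation: [-3.141, 0.0, 0.25]
contact_force: [0.2, 0.2, -0.1]
grip_width: 0.0714
grip_force: 0.0
```

```bash
python3 - <<'E'
from station import eyes,ctrl
from seg import *
s=ctrl.get_state();print(s["time_s"],s["ee_pos"],s["grip_width"])
w=eyes.capture("wrist");np.savez("pics/w10.npz",**w)
v,u=np.mgrid[30:260,180:380];u=u.ravel();v=v.ravel()
hs=cv2.cvtColor(w["frame"],cv2.COLOR_RGB2HSV)[v,u].astype(int)
k=((hs[:,0]<8)|(hs[:,0]>172))&(hs[:,1]>150);print("handle",rect(fish(w,u[k],v[k],.063)))
k=(hs[:,1]<50)&(hs[:,2]>70);P=fish(w,u[k],v[k],.006);P=P[(P[:,0]>.42)];print("blade",rect(P))
t=eyes.capture("top");t0=dict(np.load("pics/top0.npz"))
P,h=cloud(t,(190,230,150,230)); m=(P[:,2]>.084)&(P[:,2]<.11)
for lo,hi in((.42,.485),(.485,.55),(.55,.62)):
    q=m&(P[:,0]>lo)&(P[:,0]<hi); print(P[q].mean(0).round(4),q.sum())
# bystander change
df=np.abs(t["frame"].astype(int)-t0["frame"]).max(2)
print("case diff",(df[210:233,255:304]>60).sum(),"brush diff",(df[215:233,322:378]>60).sum())
E
```

```text
39.9 [ 0.47178538 -0.39703479  0.2131529 ] 0.07144998012471714
handle (array([ 473.5, -397.9]), array([58. , 18.3]), 13.9, 1131)
blade (array([ 523.4, -379.1]), array([187.5, 118.4]), 16.2, 9144)
[0.4457 0.3886 0.0983] 65
[0.5183 0.3777 0.0987] 63
[0.5852 0.3673 0.0971] 66
case diff 0 brush diff 578
```

```bash
python3 - <<'E'
from station import eyes
from seg import *
s=eyes.capture("side");a=dict(np.load("pics/side0.npz"))
def g(d): return cv2.cvtColor(d["frame"],cv2.COLOR_RGB2HSV)[145:195,282:316].astype(int)
for d in(a,s):
    h=g(d);k=(h[...,1]<60);y,x=np.nonzero(k);print("brush metal px",x.mean()+282,y.mean()+145,k.sum())
E
```

```text
brush metal px 297.27932960893855 175.03351955307264 179
brush metal px 297.31976744186045 174.78488372093022 172
```

The brush hasn't moved: the difference came from the arm blocking the top view. Everything checks out, so I'm handing in.

```bash
python3 -c "
from station import ctrl
print(ctrl.finish_job())"
```

```text
the job is handed in; nothing more can be done
None
```

I handed the job in at about 40 s of the 72 s; no verdict came back. On my last camera checks, weights a and b stood in the two free crate cells, the print lay level about 1 mm off centre on the grey carrier, the lifter was back about 5 mm from the pad centre, and the third weight, case and brush had not moved.

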